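# Park the roller hangers and stamp the batch block

### The arm

A 6-joint arm with a two-finger parallel gripper is mounted at the origin on the work surface. World frame = base frame: x ahead of the robot, y to its left, z up, the work surface at z = 0. Lengths are in m, angles in degrees, forces in N, time in s.
With the tool pointing down it reaches from about 0.4 to 0.825 m from the base axis. Payload 7 kg.
Tool frame: the origin (TCP) lies midway between the tips of the shut fingers; the grasp point (between the pads) lies 19 mm behind it; x points along the fingers, z is the direction in which the jaws open and shut, and the axes are right-handed (so a half turn about x gives the same grasp; the last joint's range is limited). The gripper opens to 88 mm and grips with 3 to 60 N. Pads are 19 mm wide; open, the fingers measure 130 mm over their backs; the gripper's body (78 mm by 193 mm) begins 47 mm behind the grasp point.
Start: joints at [-50.071, 20.546, 0.682, 0, -70.136, -16.507], TCP at [0.268, -0.619, 0.227] pointing down, gripper open.
Joint ranges: [-176.03, 176.03], [-82.01, 121.73], [-58.28, 71.71], [-173.87, 95.51], [-174.79, -0.11], [-173.66, 173.66]. Speed limits (degrees/s): [136.94, 136.94, 172.46, 180, 180, 180].

### API

Orientations are given as [roll, pitch, yaw] about the fixed x, y, z axes, in that order (R = Rz(yaw) Ry(pitch) Rx(roll)).
In Python, from plant import get_state, capture, close_job gives the robot as it stands.
- The arm moves only by the tool play_rows, never from a script. Its argument "series" is one flat list of numbers, 4 for each row, row after row: the shift along the tool's x, y, z in m, then the turn about the tool's x in rad. In form: [tx, ty, tz, spin, tx, ty, tz, spin, ...]. A call has exactly 5 rows; each row shifts and turns the commanded pose from where the row before left it, along the tool's axes as they then stand; what a row does not reach is not made up. A row lasts 1/12 s, in which the tool goes at most 41.7 mm and 7.16 degrees, less where a joint would pass 70% of its speed; a pose out of reach is approached as far as the arm can. A call is refused whole if a number of a shift passes 0.0417 or a number of a turn 0.125, either way. A call with a gripper value outside its range is refused whole. "jaw" is the opening in per cent of the stroke, from 0 (shut) to 100 (fully open), set as the call begins (left out, the last holds). The fingers move at their own pace and stop on an object; "squeeze" is the grip in N (left out, the last holds). Time passes only in rows, so rows that do not move let the fingers close, or fill a call up. It gives the time, the measured TCP pose, the force and the opening at its end, in the units of the state.
- get_state(): the state, without advancing time (a new reading comes with each control period).
- capture(name): name is "side" or "top"; returns a dict with "img" (480x640x3 uint8, blue, green, red), "K" (3x3 intrinsics, pixels), "world_from_camera" (4x4, takes a point from camera to world coordinates). Camera axes: x right, y down, z forward; pixel columns grow to the right and rows downward; lengths in m; the calibration is good to about 2 mm. A picture is of the moment at which its call begins. There is no depth.
- close_job(): hands the job in, once; it reports no verdict.
The state is a dict: "time_s": time; "joints": joint angles; "qd": joint speeds; "joint_torque": joint torques, N m; "tcp_pos": TCP position; "eef_rot": TCP orientation; "contact_force": force on the tool from outside, world axes, zero at the start; "moment": the same for the moment, N m; "gripper_width": finger opening in m.
Only numpy, scipy, OpenCV 4.12 (cv2) and the standard library are available. Lean on these libraries where they do the work, as an engineer would, in place of code of your own. Each camera call takes 0.05 s, during which the arm holds its last target.

### The job

Close out this batch of rollers: hook every roller hanger onto the conveyor rail on the loading side of the black ring and slide it along the rail until its hook is wholly past the ring, never lifting a hanger over or off the parking side of the rail; and push the nylon block square and flush into the fence corner of the stamping fixture. When all that is in place, press the stamp plunger fully down to its stop and let it come back up. Leave the block home and the hangers hanging still, and do not disturb the drill, cup, spare roller and bars.

Things in the scene. Friction and masses are not known exactly. Their poses are not given: they have to be found in the camera images.
- hanger1: Roller hanger, 182 mm tall (2 or 3 alike; None if absent). Foot 90 (x) by 62 (y) by 8, nylon roller on it 60 across, top z 52. Steel stem at x -32 bends over as an inverted V (16 wide in y) to a down-turned tip at x +26, down to z 98: a hook for a rail along its y. On top a grip tab 30 (x) by 16 (y), z 146 to 182, over the origin. Origin: centre of the foot's underside, z up. Starts standing.
- hanger1_seat (a point): Point inside the hook of hanger1, 126 mm above its origin, where the rail's centre line lies when the hanger hangs home (the hanger must be raised 36 mm above that for the tip to pass over the rail).
- hanger2: Roller hanger, 182 mm tall (2 or 3 alike; None if absent). Foot 90 (x) by 62 (y) by 8, nylon roller on it 60 across, top z 52. Steel stem at x -32 bends over as an inverted V (16 wide in y) to a down-turned tip at x +26, down to z 98: a hook for a rail along its y. On top a grip tab 30 (x) by 16 (y), z 146 to 182, over the origin. Origin: centre of the foot's underside, z up. Starts standing.
- hanger2_seat (a point): Point inside the hook of hanger2, 126 mm above its origin, where the rail's centre line lies when the hanger hangs home (the hanger must be raised 36 mm above that for the tip to pass over the rail).
- hanger3: Roller hanger, 182 mm tall (2 or 3 alike; None if absent). Foot 90 (x) by 62 (y) by 8, nylon roller on it 60 across, top z 52. Steel stem at x -32 bends over as an inverted V (16 wide in y) to a down-turned tip at x +26, down to z 98: a hook for a rail along its y. On top a grip tab 30 (x) by 16 (y), z 146 to 182, over the origin. Origin: centre of the foot's underside, z up. Starts standing.
- hanger3_seat (a point): Point inside the hook of hanger3, 126 mm above its origin, where the rail's centre line lies when the hanger hangs home (the hanger must be raised 36 mm above that for the tip to pass over the rail).
- rail: Fixed conveyor rail: round aluminium bar, 16 mm across, 440 mm long along its y axis, centre line 170 mm above the bench, on two grey posts (24 by 16 mm, 190 mm tall) at y = -225 and +225 mm. Origin on the bench under the middle.
- rail_mark (a point): Centre of the black ring (12 mm wide) painted round the rail, on its centre line, 20 mm to the -y side of the rail's middle. Axes as the rail: x across, y along. Loading side: y < 0 (towards the robot's right, 197 mm free to the post); parking side: y > 0 (237 mm free to the post).
- block: Cream nylon bearing block 120 (x) by 90 (y) by 30 mm, 0.33 kg, with two dark bores seen on top; lies loose on the stamping fixture. Origin: centre of its underside. It stays the way round it lies (x to x of the fixture, within about 15 degrees).
- fence_corner (a point): Inner corner of the fixed stamping fixture's two fences (26 mm high), on its base plate, 10 mm above the bench. Fence faces: planes x = 0 and y = 0; the block belongs at -x, -y (home: its origin at x -60, y -45). Base reaches to x -220, y -200. A column on the corner carries the plunger housing (30 across, 55 to 90 above the base) at x -24, y -24.
- stamp (a joint): Travel of the stamp plunger, m: 0 up, 0.012 down at its stop; a spring (about 4 N at the top, 11 N at the stop) brings it back.
- stamp_head (a point): Centre of the top of the stamp's round black head (40 mm across, 12 mm thick), 134 mm above the bench when up; press it straight down.
- spool: Bystander: bare cream nylon flanged roller, 90 mm across, 65 mm tall, standing on the bench. Origin under its centre.
- cup: Bystander: red plastic cup, 72 mm across, 75 mm tall. Origin under its centre.
- drill: Bystander: orange and black cordless drill standing on its battery, about 190 mm tall, 150 mm long. Origin under its battery.
- bars: Bystander: strapped bundle of three flat aluminium bars 200 by 60 by 12 mm lying on the bench. Origin under its centre.
Not all that is in view belongs to the job. What is shaped like the hanger3 but red is not meant.

How it is judged (in metres and radians):
On the way, in this order (a step that is already met when the one before it is completed fails the run):
1. every hanger hangs on the rail past the ring and the block is home in the fence corner (x of hanger1_seat in the frame of rail_mark between -0.008 and 0.008 m and y of hanger1_seat in the frame of rail_mark between 0.012 and 0.25 m and z of hanger1_seat in the frame of rail_mark between -0.007 and 0.007 m and angle between each of hanger1, hanger2, hanger3's own z axis and vertical below 0.2 rad and linear speed of each of hanger1, hanger2, hanger3 below 0.04 m/s and x of hanger2_seat in the frame of rail_mark between -0.008 and 0.008 m and y of hanger2_seat in the frame of rail_mark between 0.012 and 0.25 m and z of hanger2_seat in the frame of rail_mark between -0.007 and 0.007 m and x of hanger3_seat in the frame of rail_mark between -0.008 and 0.008 m and y of hanger3_seat in the frame of rail_mark between 0.012 and 0.25 m and z of hanger3_seat in the frame of rail_mark between -0.007 and 0.007 m and x of block in the frame of fence_corner between -0.063 and -0.057 m and y of block in the frame of fence_corner between -0.048 and -0.042 m and z of block in the frame of fence_corner between -0.004 and 0.004 m and angle between the x axis of block and the x axis of fence_corner, either way round below 0.035 rad), for 0.2 s.
2. the stamp is pressed down to its stop with the block home (value of joint stamp above 0.0108 m and x of block in the frame of fence_corner between -0.063 and -0.057 m and y of block in the frame of fence_corner between -0.048 and -0.042 m and z of block in the frame of fence_corner between -0.004 and 0.004 m and angle between the x axis of block and the x axis of fence_corner, either way round below 0.035 rad), for 0.1 s.
At the end, for the whole second after the job is handed in: Every hanger hangs at rest on the rail (seat within 8 mm of its line, under 0.2 rad off upright), its seat 12 mm or more past the ring's middle; block within 3 mm of both fences and 0.035 rad of square, flat on the base; stamp pressed earlier and up again (under 3 mm) (all of step 1 and value of joint stamp below 0.003 m and linear speed of block below 0.02 m/s); the robot touches nothing.
It fails at once if a hanger is lifted or put on over the parking side of the rail (seat past the ring, within 50 mm across the rail, 20 to 90 mm above the rail's centre line) ((x of hanger1_seat in the frame of rail_mark between -0.05 and 0.05 m and y of hanger1_seat in the frame of rail_mark between 0.012 and 0.22 m and z of hanger1_seat in the frame of rail_mark between 0.02 and 0.09 m) or (x of hanger2_seat in the frame of rail_mark between -0.05 and 0.05 m and y of hanger2_seat in the frame of rail_mark between 0.012 and 0.22 m and z of hanger2_seat in the frame of rail_mark between 0.02 and 0.09 m) or (x of hanger3_seat in the frame of rail_mark between -0.05 and 0.05 m and y of hanger3_seat in the frame of rail_mark between 0.012 and 0.22 m and z of hanger3_seat in the frame of rail_mark between 0.02 and 0.09 m)).
It fails at once if the drill, cup, spare roller or bars are moved by more than 20 mm (distance of any of spool, cup, drill, bars from where it was at the start of the episode above 0.02 m).
Of hanger1, hanger2, hanger3 only 2 to 3 are there at a start; the rules pass over those that are not, and their reading is None.
At some moment in a run one of block may be knocked a few centimetres aside while the robot is not near it.
It also fails if it takes over 210 s, if anything falls off the work surface, if the arm or the gripper's body presses on something with over 40 N, if the wrist force passes 120 N, or if a joint passes its speed limit or range.

## Working session

There is one attempt and no reset: what is moved stays moved. The work goes in short steps, Python scripts to look and compute and a tool call to move; the robot and the scene stay as the last step left them, time stands still between calls to the robot, and variables do not carry over. Pictures are saved under pics/ and viewed, and the job is handed in when it is done.

Besides the shell and the picture viewer there is one more tool, called after "Emit:" by a JSON object that holds its "name" and its "arguments", one argument or row to a line. play_rows: Moves the arm, as the interface text tells. Its arguments: {"type":"object","properties":{"series":{"type":"array","items":{"type":"number"}},"jaw":{"type":"number"},"squeeze":{"type":"number"}},"required":["series"]}

```bash
ls; mkdir -p pics
python3 - <<'E'
from plant import get_state, capture
import cv2,numpy as np
print(get_state())
for n in("side","top"):
    c=capture(n); cv2.imwrite(f"pics/{n}0.png",c["img"]); print(n,c["K"],np.round(c["world_from_camera"],4))
E
```

```text
pics
{'time_s': 0.0, 'joints': array([-5.00698475e+01,  2.05913085e+01,  6.31210158e-01, -1.95180734e-02,
       -7.01358015e+01, -1.65072767e+01]), 'qd': array([0.05185821, 0.07886175, 0.03094593, 0.03099418, 0.0344378 ,
       0.01011547]), 'joint_torque': array([ 1.91359875e-03, -5.82714272e+01,  2.93061680e+01,  6.99740097e+00,
        6.91430309e-03, -1.99353390e-04]), 'tcp_pos': array([ 0.26808859, -0.61892115,  0.22560654]), 'eef_rot': array([  5.67754595,  89.90236018, 119.09377431]), 'contact_force': array([ 0.0936384 , -0.17077382,  0.72520453]), 'moment': array([-0.02043425,  0.02613608, -0.00378288]), 'gripper_width': 0.08792001465144099}
side [[603.89609011   0.         309.95511942]
 [  0.         603.89609011 232.71858068]
 [  0.           0.           1.        ]] [[-0.7168 -0.5379  0.4437 -0.2093]
 [-0.6972  0.5509 -0.4587  0.7758]
 [ 0.0023 -0.6381 -0.7699  1.4052]
 [ 0.      0.      0.      1.    ]]
top [[509.49884533   0.         312.8402756 ]
 [  0.         509.49884533 235.48216852]
 [  0.           0.           1.        ]] [[-0.0253 -0.995   0.097   0.3566]
 [-0.9997  0.026   0.005   0.0161]
 [-0.0075 -0.0969 -0.9953  1.7995]
 [ 0.      0.      0.      1.    ]]
```

View pics/side0.png

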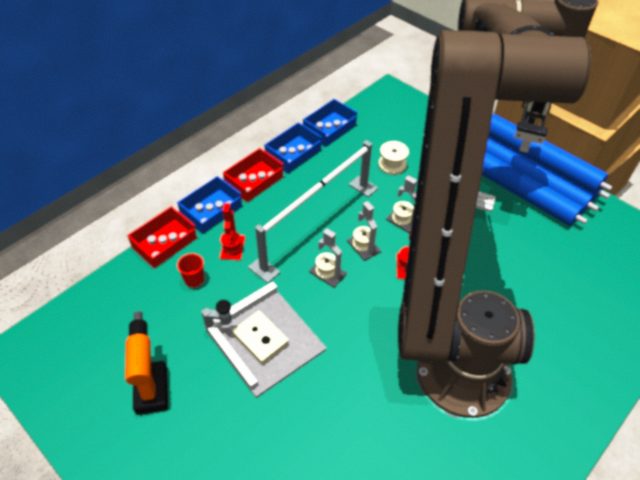

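View pics/top0.png

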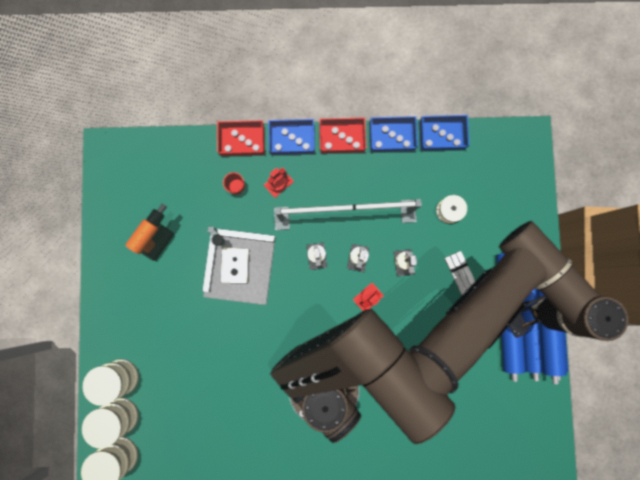

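The side view shows the rail (255–370, 150–275), three steel/cream hangers at (327,265), (364,238), (404,212), and two red look-alikes at (231,240) and (403,262). The fixture is at (262,335) and the head at (223,307). The top view shows the hangers at (317,253), (359,257), (406,262), and the reds at (278,181) and (369,298). I'll enlarge next to confirm.

```bash
cat > h.py <<'E'
import cv2,numpy as np
from plant import get_state,capture
def ray(c,u,v):
    T=c["world_from_camera"];d=np.linalg.inv(c["K"])@[u,v,1];return T[:3,3],T[:3,:3]@d
def onz(c,u,v,z):
    o,d=ray(c,u,v);return o+d*(z-o[2])/d[2]
def proj(c,p):
    T=np.linalg.inv(c["world_from_camera"]);q=T[:3,:3]@np.asarray(p,float)+T[:3,3];q=c["K"]@q;return q[:2]/q[2]
def tri(c1,p1,c2,p2):
    o1,d1=ray(c1,*p1);o2,d2=ray(c2,*p2)
    s=np.linalg.lstsq(np.c_[d1,-d2],o2-o1,rcond=None)[0]
    a=o1+d1*s[0];b=o2+d2*s[1];return (a+b)/2,np.linalg.norm(a-b)
def crop(img,x0,y0,x1,y1,k,name):
    cv2.imwrite("pics/"+name,cv2.resize(img[y0:y1,x0:x1],None,fx=k,fy=k,interpolation=cv2.INTER_CUBIC))
E
python3 - <<'E'
from h import *
t=cv2.imread("pics/top0.png");s=cv2.imread("pics/side0.png")
crop(t,265,190,465,315,4,"t0a.png")
crop(t,195,220,295,310,6,"t0b.png")
crop(s,240,140,420,290,4,"s0a.png")
crop(s,190,275,335,395,5,"s0b.png")
E
```

```text
(no output)
```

View pics/t0a.png

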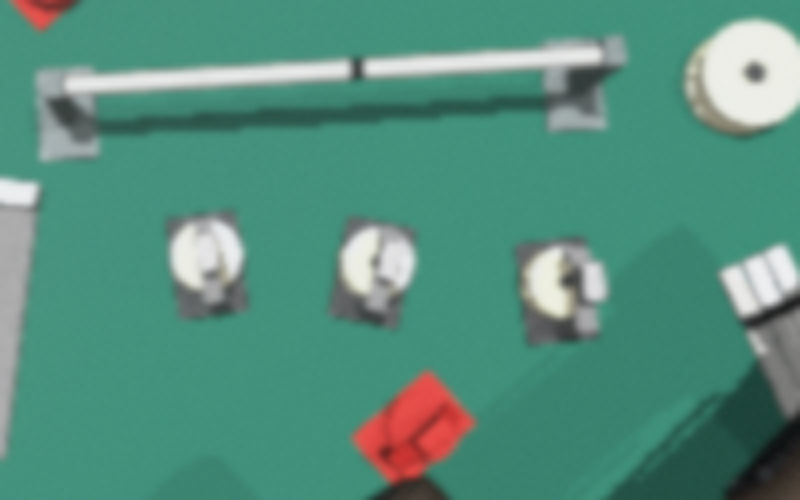

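View pics/s0a.png

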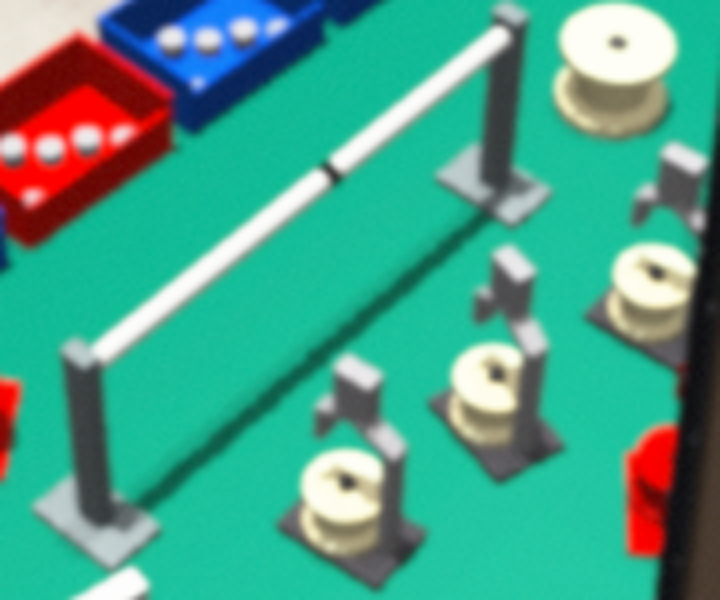

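View pics/t0b.png

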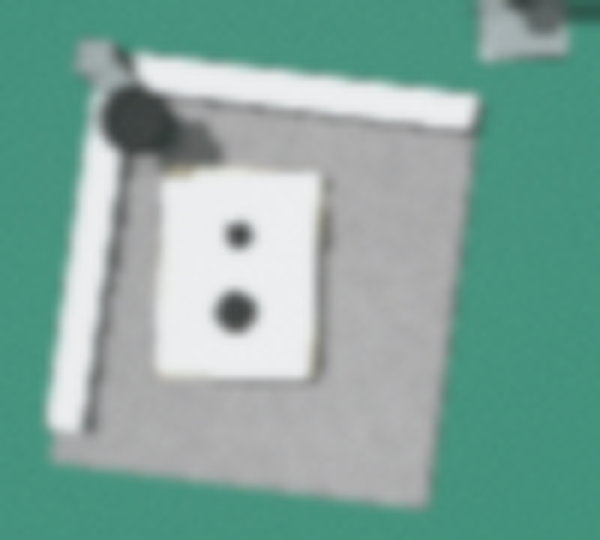

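View pics/s0b.png

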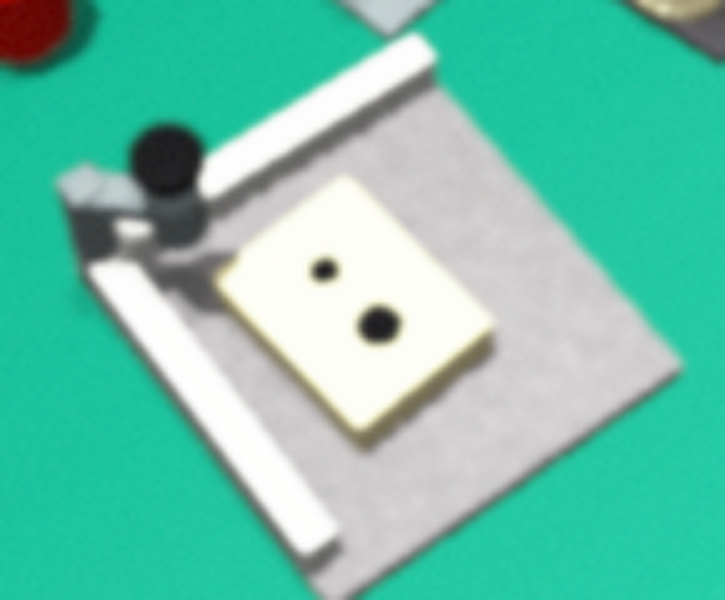

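```bash
python3 - <<'E'
from h import *
t=capture("top");s=capture("side")
for c in (t,s): c["hsv"]=cv2.cvtColor(c["img"],cv2.COLOR_BGR2HSV)
def blobs(c,m,roi,mina=8):
    x0,y0,x1,y1=roi;k=np.zeros(m.shape,np.uint8);k[y0:y1,x0:x1]=255;m=(m.astype(np.uint8)*255)&k
    n,l,st,ce=cv2.connectedComponentsWithStats(m)
    return [(np.round(ce[i],1).tolist(),st[i].tolist()) for i in range(1,n) if st[i,4]>=mina]
def V(c):return c["hsv"][...,2]
print("ring top",blobs(t,V(t)<110,(345,200,362,212),2)); print("ring side",blobs(s,V(s)<80,(315,175,330,190),2))
# light rail
mt=(t["hsv"][...,2]>185)&(t["hsv"][...,1]<40)
ys,xs=np.where(mt[200:216,284:412]);p=np.c_[xs+284,ys+200]
vx,vy,x0,y0=cv2.fitLine(p.astype(np.float32),cv2.DIST_HUBER,0,.01,.01).ravel()
a=onz(t,290,y0+(290-x0)*vy/vx,.17);b=onz(t,405,y0+(405-x0)*vy/vx,.17);print("rail",a,b,np.degrees(np.arctan2((a-b)[0],(a-b)[1])))
print("head top",blobs(t,V(t)<90,(205,230,230,250))); print("head side",blobs(s,V(s)<70,(212,295,235,318)))
# dark feet + hangers
for z,nm in((.134,'head'),):pass
# block
mb=(t["hsv"][...,2]>215)&(t["hsv"][...,1]<60)
print("block",blobs(t,mb,(218,244,252,290),100))
E
python3 - <<'E'
from h import *
t=cv2.imread("pics/top0.png");s=cv2.imread("pics/side0.png")
crop(t,295,235,430,285,6,"t1.png");crop(s,300,170,420,290,6,"s1.png")
E
```

```text
ring top [([353.8, 207.2], [353, 205, 3, 5, 12])]
ring side [([323.0, 183.2], [322, 182, 3, 3, 4])]
rail [0.59924991 0.0959564  0.17      ] [ 0.6106933  -0.27578415  0.17      ] -1.7631952803604123
head top [([218.6, 240.4], [213, 235, 13, 11, 108])]
head side [([223.0, 307.3], [217, 301, 13, 14, 152])]
block [([234.0, 265.1], [221, 248, 27, 35, 762])]
```

View pics/t1.png

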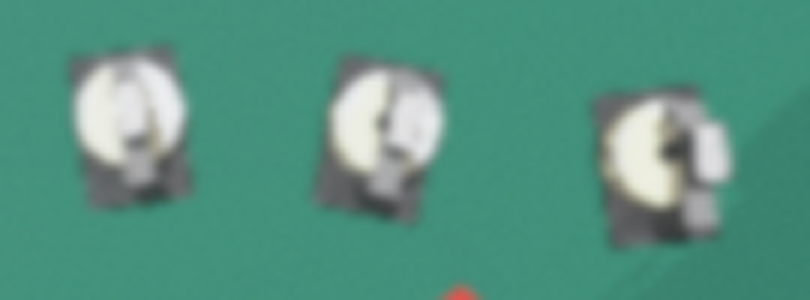

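View pics/s1.png

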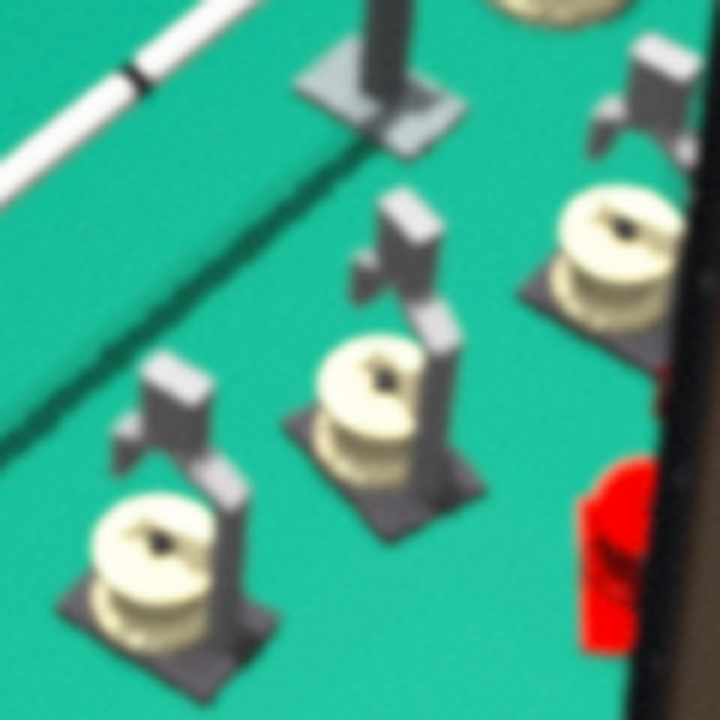

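Three grey/cream hangers fit the description: top-crop (130,130), (383,140), (655,165). The two red ones at (278,181) and (369,298) are the decoys.

Run:
```python
from h import *
t=capture("top");s=capture("side")
F=[[(70,58),(170,45),(192,193),(92,208)],[(343,57),(445,75),(418,222),(315,203)],[(595,97),(695,88),(717,240),(612,247)]]
TT=[(132,108),(406,120),(711,150)];SS=[(177,375),(410,215),(667,55)]
g=lambda p:((p[0])/6-.4+295,(p[1])/6-.4+235)
gs=lambda p:((p[0])/6-.4+300,(p[1])/6-.4+170)
for f,a,b in zip(F,TT,SS):
    P=np.array([onz(t,*g(p),.008)[:2] for p in f])
    l=P[0]-P[3]+P[1]-P[2];w=P[0]-P[1]+P[3]-P[2]
    print("foot",P.mean(0).round(4),"yaw",np.degrees(np.arctan2(l[1],l[0])).round(1),np.degrees(np.arctan2(-w[0],w[1])).round(1),np.hypot(*l)/2,np.hypot(*w)/2)
    print("  tab top",onz(t,*g(a),.182)[:2].round(4),"side",onz(s,*gs(b),.182)[:2].round(4),tri(t,g(a),s,gs(b)))
print("ring",tri(t,(353.9,207.2),s,(323,183.2)),onz(t,353.9,207.2,.178),onz(s,323,183.2,.175))
print("head",tri(t,(218.6,240.4),s,(223,307)),onz(t,218.6,240.4,.134))
# fixture base corners/fences from 6x crop (195,220)
q=lambda p:(p[0]/6-.4+195,p[1]/6-.4+220)
for n,p,z in[("Ltop in",(122,150),.036),("Ltop in bot",(87,432),.036),("rt far in",(165,92),.036),("rt end in",(474,128),.036),("base br",(427,508),.01),("base bl",(50,460),.01)]:
    print(n,onz(t,*q(p),z)[:2].round(4))
B=np.array([onz(t,*q(p),.04)[:2] for p in[(163,170),(322,172),(312,380),(155,375)]]);print(B,B.mean(0))
q=lambda p:(p[0]/5-.4+190,p[1]/5-.4+275)
print("side")
for n,p,z in[("Lfence in bot",(338,532),.036),("Lf in top",(140,262),.036),("rt end in",(435,55),.036),("rt in start",(205,195),.036),("base r",(683,367),.01)]:
    print(n,onz(s,*q(p),z)[:2].round(4))
B=np.array([onz(s,*q(p),.04)[:2] for p in[(217,278),(345,178),(492,327),(360,437)]]);print(B,B.mean(0))
q=lambda p:(p[0]/4-.4+265,p[1]/4-.4+190)
for n,p in[("Lpost",(68,80)),("Rpost",(612,52))]:print(n,onz(t,*q(p),.19))
```

```text
foot [0.4599 0.0143] yaw 6.9 6.5 0.08841315233014868 0.05922647007723418
  tab top [0.4593 0.0137] side [0.461  0.0103] (array([0.45873932, 0.01343921, 0.18660535]), np.float64(0.0007297212714632296))
foot [ 0.4484 -0.1315] yaw -12.5 -11.7 0.08750595154368501 0.060902895810925006
  tab top [ 0.4492 -0.1312] side [ 0.4497 -0.1331] (array([ 0.44877738, -0.13117514,  0.18428865]), np.float64(0.0007679287320651147))
foot [ 0.4274 -0.2914] yaw 4.9 3.0 0.08884766742647433 0.0601416910224142
  tab top [ 0.4292 -0.2916] side [ 0.4294 -0.2959] (array([ 0.42807848, -0.29145768,  0.1862605 ]), np.float64(0.002288670152358949))
ring (array([ 0.60100357, -0.11135481,  0.1767814 ]), np.float64(0.004260743872425762)) [ 0.60251342 -0.10995999  0.178     ] [ 0.60040465 -0.11384536  0.175     ]
head (array([0.51294625, 0.33712877, 0.12706302]), np.float64(0.003959301940160182)) [0.51081625 0.33443982 0.134     ]
Ltop in [0.5056 0.366 ]
Ltop in bot [0.3436 0.3873]
rt far in [0.5387 0.3408]
rt end in [0.513  0.1618]
base br [0.2945 0.1952]
base bl [0.3278 0.4144]
[[0.49301875 0.34161513]
 [0.48948053 0.24971642]
 [0.370037   0.25701884]
 [0.37518363 0.34715684]] [0.43192998 0.29887681]
side
Lfence in bot [0.3435 0.388 ]
Lf in top [0.5294 0.357 ]
rt end in [0.5137 0.1592]
rt in start [0.5361 0.3065]
base r [0.2941 0.1933]
[[0.49138951 0.3366206 ]
 [0.48870373 0.24908409]
 [0.3689616  0.25734326]
 [0.37175006 0.3468005 ]] [0.43020123 0.29746211]
Lpost [0.5990715  0.12173859 0.19      ]
Rpost [ 0.61012463 -0.31247089  0.19      ]
```

```bash
cat > plan.py <<'E'
import sys,numpy as np
from plant import get_state
from scipy.spatial.transform import Rotation as Ro
# args: x y z jawdeg -> spin first (in place), then tool shift
x,y,z,j=[float(a) for a in sys.argv[1:5]]
s=get_state();R=Ro.from_euler('xyz',s['eef_rot'],degrees=True).as_matrix()
th=np.degrees(np.arctan2(R[1,2],R[0,2]));p=s['tcp_pos']
sp=-((j-th+90)%180-90)
d=np.array([x,y,z])-p;a=np.radians(th-sp)
zh=np.array([np.cos(a),np.sin(a)]);yh=np.array([-np.sin(a),np.cos(a)])
print("t",s['time_s'],"tcp",p.round(4),"th",th.round(2),"w",round(s['gripper_width'],4),"F",s['contact_force'].round(1),"j6",s['joints'][5].round(1),"tilt",R[:,0].round(3))
print("spin rad",np.radians(sp).round(4)," shift tx ty tz after spin",np.round([-d[2],d[:2]@yh,d[:2]@zh],4))
E
python3 plan.py 0.428 -0.2915 0.227 94
```

```text
t 0.3 tcp [ 0.2682 -0.6192  0.2263] th 113.42 w 0.0875 F [-0.8 -0.3  0.1] j6 -16.5 tilt [-0.  0. -1.]
spin rad 0.3389  shift tx ty tz after spin [-0.0007 -0.1822  0.3158]
```

Emit:
{"name": "play_rows", "arguments": {
  "series": [0,0,0,0.0678,0,0,0,0.0678,0,0,0,0.0678,0,0,0,0.0678,0,0,0,0.0678],
  "jaw": 100,
  "squeeze": 30
}}

```text
time_s: 0.72
tcp_pos: [0.2682, -0.6193, 0.2265]
eef_rot: [21.7, 90.0, 115.5]
contact_force: [0.4, 0.0, 0.1]
gripper_width: 0.0875
```

Emit:
{"name": "play_rows", "arguments": {
  "series": [0,-0.0182,0.0316,0,0,-0.0182,0.0316,0,0,-0.0182,0.0316,0,0,-0.0182,0.0316,0,0,-0.0182,0.0316,0]
}}

```text
time_s: 1.13
tcp_pos: [0.3484, -0.4539, 0.2265]
eef_rot: [-118.5, 90.0, -24.5]
contact_force: [1.1, -0.3, 0.7]
gripper_width: 0.0877
```

Emit:
{"name": "play_rows", "arguments": {
  "series": [0,-0.0182,0.0316,0,0,-0.0182,0.0316,0,0,-0.0182,0.0316,0,0,-0.0182,0.0316,0,0,-0.0182,0.0316,0]
}}

```text
time_s: 1.55
tcp_pos: [0.4282, -0.2898, 0.2268]
eef_rot: [-106.2, 90.0, -12.2]
contact_force: [1.9, -0.1, -0.1]
gripper_width: 0.0877
```

```bash
python3 plan.py 0.428 -0.2915 0.147 94; python3 -c "
from h import *
c=capture('side');d=capture('top');crop(c['img'],280,130,440,250,5,'s2.png');crop(d['img'],330,220,470,310,5,'t2.png')"
```

```text
t 1.55 tcp [ 0.4282 -0.2898  0.2268] th 94.0 w 0.0877 F [ 1.9 -0.1 -0.1] j6 -73.7 tilt [ 0.001 -0.    -1.   ]
spin rad -0.0  shift tx ty tz after spin [ 0.0798  0.0004 -0.0017]
```

View pics/s2.png

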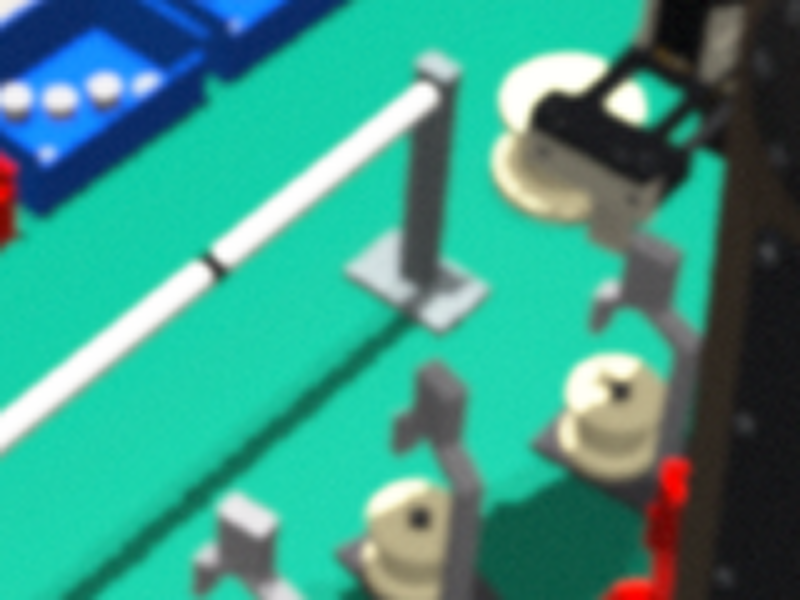

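View pics/t2.png

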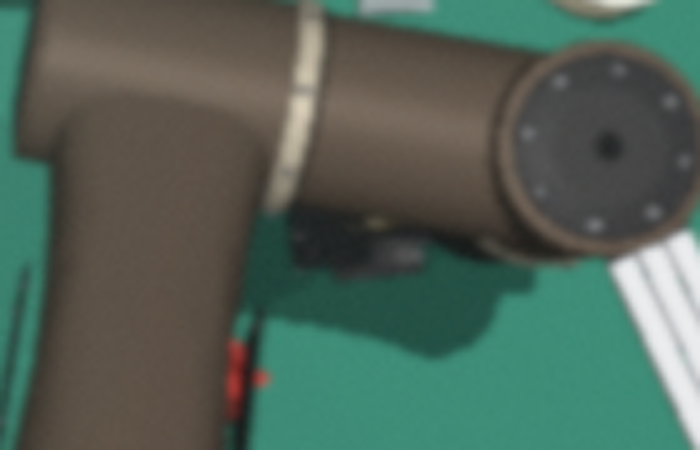

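The gripper is over hanger3, with its tab at side crop (650,270) below the near finger. I'll descend and grip.

Emit:
{"name": "play_rows", "arguments": {
  "series": [0.02,0,-0.0017,0,0.02,0,0,0,0.02,0,0,0,0.02,0,0,0,0,0,0,0]
}}

```text
time_s: 2.07
tcp_pos: [0.4255, -0.2924, 0.143]
eef_rot: [62.8, 89.7, 156.7]
contact_force: [-0.4, 1.1, -0.4]
gripper_width: 0.0875
```

Emit:
{"name": "play_rows", "arguments": {
  "series": [0,0,0,0,0,0,0,0,0,0,0,0,0,0,0,0,0,0,0,0],
  "jaw": 0
}}

```text
time_s: 2.48
tcp_pos: [0.4284, -0.2934, 0.1475]
eef_rot: [-110.6, 89.9, -16.6]
contact_force: [-0.5, -0.1, -0.5]
gripper_width: 0.0597
```

Emit:
{"name": "play_rows", "arguments": {
  "series": [0,0,0,0,0,0,0,0,0,0,0,0,0,0,0,0,0,0,0,0]
}}

```text
time_s: 2.9
tcp_pos: [0.4279, -0.2931, 0.1466]
eef_rot: [-19.4, 90.0, 74.6]
contact_force: [0.4, 0.1, 0.2]
gripper_width: 0.0263
```

```bash
python3 plan.py 0.428 -0.2915 0.147 94; python3 -c "
from h import *
c=capture('side');crop(c['img'],280,130,440,250,5,'s3.png')"
```

```text
t 2.9 tcp [ 0.4279 -0.2931  0.1466] th 94.0 w 0.0263 F [0.4 0.1 0.2] j6 -73.3 tilt [ 0.  0. -1.]
spin rad 0.0  shift tx ty tz after spin [-0.0004 -0.0002  0.0016]
```

View pics/s3.png

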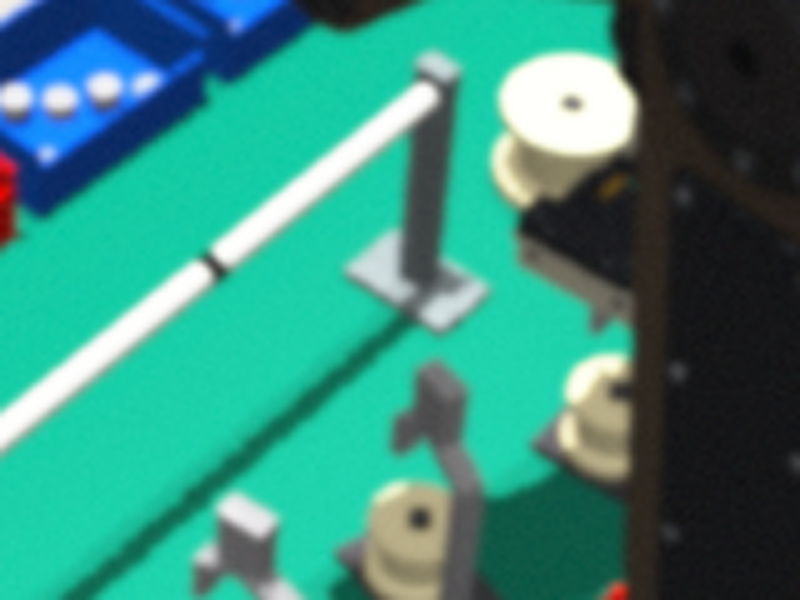

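Emit:
{"name": "play_rows", "arguments": {
  "series": [0,0,0,0,0,0,0,0,0,0,0,0,0,0,0,0,0,0,0,0]
}}

```text
time_s: 3.37
tcp_pos: [0.4278, -0.293, 0.1464]
eef_rot: [46.1, 90.0, 140.1]
contact_force: [0.1, 1.0, -1.6]
gripper_width: 0.0157
```

Emit:
{"name": "play_rows", "arguments": {
  "series": [-0.01,0,0,0,-0.01,0,0,0,-0.01,0,0,0,-0.01,0,0,0,-0.01,0,0,0]
}}

```text
time_s: 3.78
tcp_pos: [0.4281, -0.2932, 0.1981]
eef_rot: [-110.4, 89.9, -16.4]
contact_force: [0.7, 0.9, -3.4]
gripper_width: 0.0158
```

Emit:
{"name": "play_rows", "arguments": {
  "series": [-0.015,0,0,0,-0.015,0,0,0,-0.015,0,0,0,0,0,0,0,0,0,0,0]
}}

```text
time_s: 4.2
tcp_pos: [0.4284, -0.2932, 0.2425]
eef_rot: [-101.4, 89.9, -7.4]
contact_force: [-0.0, -0.3, -3.6]
gripper_width: 0.0159
```

```bash
python3 plan.py 0.53 -0.22 0.242 91.76; python3 -c "
from h import *
c=capture('side');crop(c['img'],280,130,440,250,5,'s4.png')"
```

```text
t 4.2 tcp [ 0.4284 -0.2932  0.2425] th 93.99 w 0.0159 F [-0.  -0.3 -3.6] j6 -73.3 tilt [ 0.002 -0.    -1.   ]
spin rad 0.039  shift tx ty tz after spin [ 0.0005 -0.1038  0.07  ]
```

View pics/s4.png

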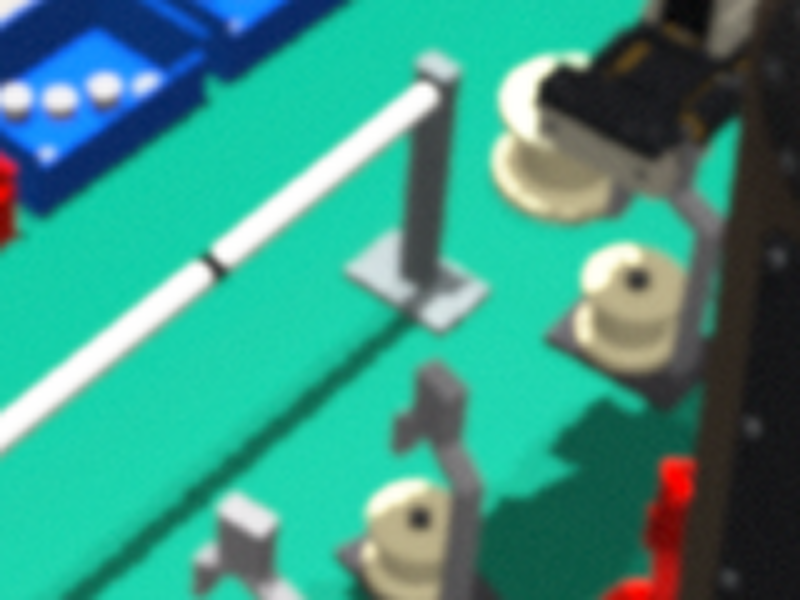

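Emit:
{"name": "play_rows", "arguments": {
  "series": [0,0,0,0.039,0,-0.026,0.0175,0,0,-0.026,0.0175,0,0,-0.026,0.0175,0,0,-0.026,0.0175,0]
}}

```text
time_s: 4.67
tcp_pos: [0.53, -0.219, 0.2403]
eef_rot: [72.3, 89.9, 164.0]
contact_force: [1.3, -1.6, -3.5]
gripper_width: 0.0161
```

```bash
python3 plan.py 0.6065 -0.19 0.242 91.76
```

```text
t 4.6667 tcp [ 0.53   -0.219   0.2403] th 91.73 w 0.0161 F [ 1.3 -1.6 -3.5] j6 -85.3 tilt [-0.002  0.001 -1.   ]
spin rad -0.0006  shift tx ty tz after spin [-0.0017 -0.0774  0.0266]
```

Emit:
{"name": "play_rows", "arguments": {
  "series": [0,-0.019,0.0067,0,0,-0.019,0.0067,0,0,-0.019,0.0067,0,0,-0.019,0.0067,0,0,0,0,0]
}}

```text
time_s: 5.08
tcp_pos: [0.6072, -0.1894, 0.2391]
eef_rot: [80.1, 89.9, 171.9]
contact_force: [-1.1, -1.6, -3.7]
gripper_width: 0.0157
```

Emit:
{"name": "play_rows", "arguments": {
  "series": [0,0,0,0,0,0,0,0,0,0,0,0,0,0,0,0,0,0,0,0]
}}

```text
time_s: 5.5
tcp_pos: [0.6044, -0.1911, 0.2418]
eef_rot: [-86.1, 90.0, 5.7]
contact_force: [0.2, 0.2, -2.5]
gripper_width: 0.0157
```

```bash
python3 plan.py 0.6065 -0.19 0.19 91.76; python3 -c "
from h import *
c=capture('side');crop(c['img'],280,110,420,230,5,'s5.png');c=capture('top');crop(c['img'],260,180,430,280,4,'t5.png')"
```

```text
t 5.5 tcp [ 0.6044 -0.1911  0.2418] th 91.74 w 0.0157 F [ 0.2  0.2 -2.5] j6 -88.3 tilt [ 0.  0. -1.]
spin rad -0.0004  shift tx ty tz after spin [ 0.0518 -0.0022  0.0011]
```

View pics/s5.png

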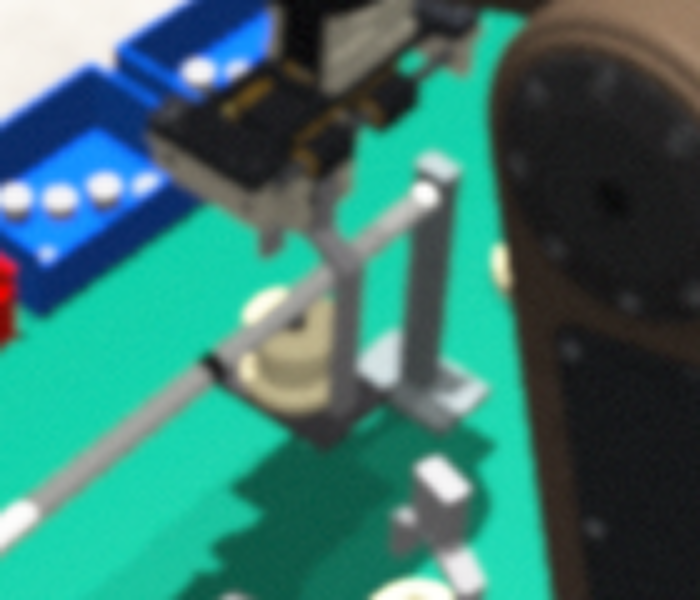

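View pics/t5.png

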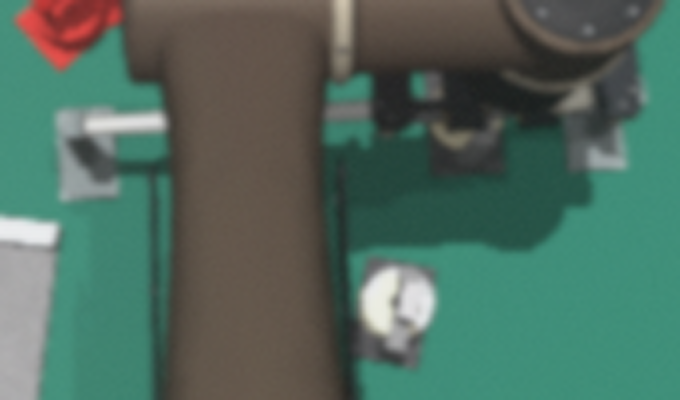

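The hook is over the rail on the loading side; in the side crop the rail runs between the stem at (340,340) and the tip at (270,240). I'll lower it now.

Emit:
{"name": "play_rows", "arguments": {
  "series": [0.008,-0.002,0,0,0.008,0,0,0,0.008,0,0,0,0.008,0,0,0,0.008,0,0,0]
}}

```text
time_s: 6.02
tcp_pos: [0.6065, -0.1907, 0.2002]
eef_rot: [82.3, 89.9, 174.1]
contact_force: [1.1, 0.2, -2.4]
gripper_width: 0.0158
```

Emit:
{"name": "play_rows", "arguments": {
  "series": [0.004,0,0,0,0.003,0,0,0,0.002,0,0,0,0,0,0,0,0,0,0,0]
}}

```text
time_s: 6.43
tcp_pos: [0.6071, -0.1908, 0.1928]
eef_rot: [-108.8, 90.0, -17.0]
contact_force: [-0.1, -0.2, -3.6]
gripper_width: 0.0163
```

```bash
python3 plan.py 0.6065 -0.19 0.19 91.76; python3 -c "
from h import *
c=capture('side');crop(c['img'],280,110,420,230,5,'s6.png')"
```

```text
t 6.4333 tcp [ 0.6071 -0.1908  0.1928] th 91.77 w 0.0163 F [-0.1 -0.2 -3.6] j6 -88.3 tilt [ 0. -0. -1.]
spin rad 0.0001  shift tx ty tz after spin [0.0028 0.0005 0.0009]
```

View pics/s6.png

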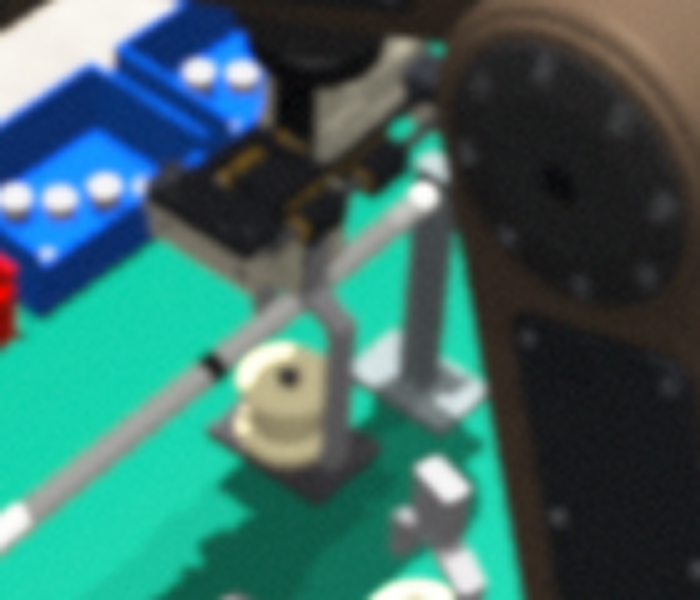

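Emit:
{"name": "play_rows", "arguments": {
  "series": [0,0,0.01,0,0,0,0.02,0,0,0,0.022,0,0,0,0.022,0,0,0,0.022,0]
}}

```text
time_s: 6.9
tcp_pos: [0.6039, -0.0936, 0.193]
eef_rot: [-80.8, 90.0, 10.9]
contact_force: [0.6, 1.0, -4.2]
gripper_width: 0.0157
```

```bash
python3 plan.py 0.598 0.0745 0.192 91.76
```

```text
t 6.9 tcp [ 0.6039 -0.0936  0.193 ] th 91.74 w 0.0157 F [ 0.6  1.  -4.2] j6 -97.7 tilt [ 0.001  0.    -1.   ]
spin rad -0.0003  shift tx ty tz after spin [0.001  0.0007 0.1682]
```

Emit:
{"name": "play_rows", "arguments": {
  "series": [0,0,0.022,0,0,0,0.022,0,0,0,0.022,0,0,0,0.022,0,0,0,0.022,0]
}}

```text
time_s: 7.32
tcp_pos: [0.6004, 0.0167, 0.1931]
eef_rot: [-69.9, 89.9, 21.9]
contact_force: [0.1, 0.3, -3.3]
gripper_width: 0.0154
```

Emit:
{"name": "play_rows", "arguments": {
  "series": [0,0,0.022,0,0,0,0.02,0,0,0,0.014,0,0,0,0.002,0,0,0,0,0]
}}

```text
time_s: 7.73
tcp_pos: [0.5987, 0.074, 0.1928]
eef_rot: [-77.9, 90.0, 14.0]
contact_force: [0.1, -0.0, -3.1]
gripper_width: 0.016
```

```bash
python3 plan.py 0.5983 0.0745 0.19 91.76; python3 -c "
from h import *
c=capture('side');crop(c['img'],220,170,360,290,5,'s7.png');c=capture('top');crop(c['img'],260,180,430,280,4,'t7.png')"
```

```text
t 7.7333 tcp [0.5987 0.074  0.1928] th 91.86 w 0.016 F [ 0.1 -0.  -3.1] j6 -113.7 tilt [ 0.  0. -1.]
spin rad 0.0017  shift tx ty tz after spin [0.0028 0.0004 0.0005]
```

View pics/s7.png

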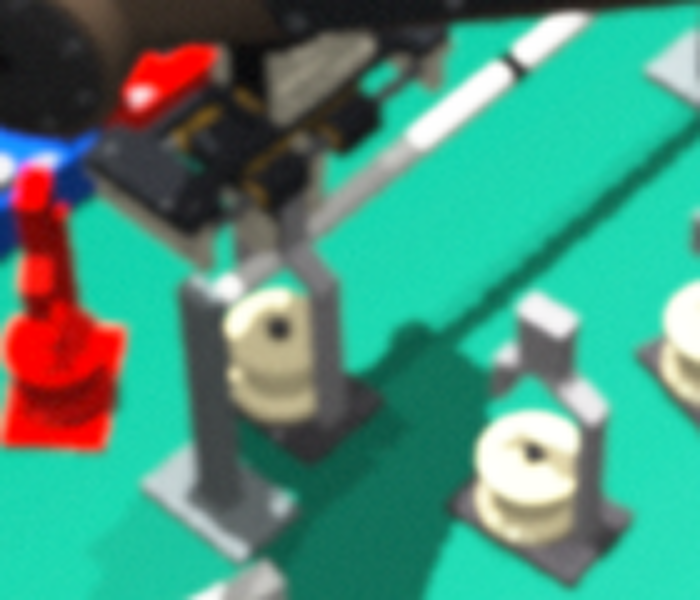

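View pics/t7.png

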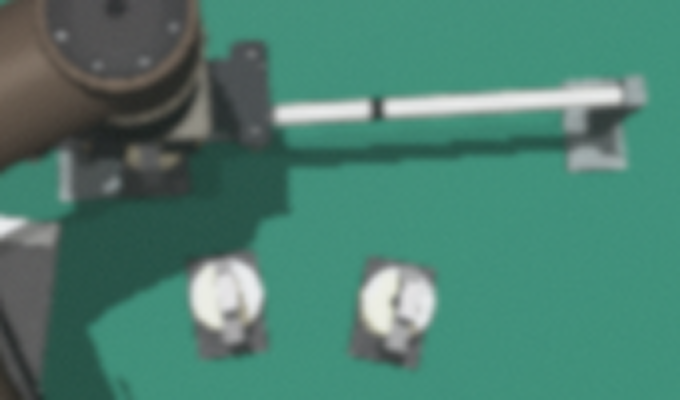

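Emit:
{"name": "play_rows", "arguments": {
  "series": [0.001,0,0,0,0.001,0,0,0,0,0,0,0,0,0,0,0,0,0,0,0]
}}

```text
time_s: 8.25
tcp_pos: [0.5987, 0.0727, 0.1905]
eef_rot: [105.6, 90.0, -162.7]
contact_force: [0.7, 0.2, -2.6]
gripper_width: 0.0158
```

Emit:
{"name": "play_rows", "arguments": {
  "series": [0.001,0,0,0,0,0,0,0,0,0,0,0,0,0,0,0,0,0,0,0]
}}

```text
time_s: 8.67
tcp_pos: [0.599, 0.0728, 0.1902]
eef_rot: [-116.4, 90.0, -24.6]
contact_force: [-2.6, -2.9, 4.1]
gripper_width: 0.0159
```

Emit:
{"name": "play_rows", "arguments": {
  "series": [0,0,0,0,0,0,0,0,0,0,0,0,0,0,0,0,0,0,0,0],
  "jaw": 38
}}

```text
time_s: 9.08
tcp_pos: [0.5987, 0.0733, 0.1893]
eef_rot: [57.8, 90.0, 149.6]
contact_force: [0.9, 0.6, 0.3]
gripper_width: 0.0328
```

Emit:
{"name": "play_rows", "arguments": {
  "series": [-0.01,0,0,0,-0.02,0,0,0,-0.02,0,0,0,-0.02,0,0,0,-0.02,0,0,0]
}}

```text
time_s: 9.5
tcp_pos: [0.5987, 0.0731, 0.2814]
eef_rot: [-81.1, 90.0, 10.7]
contact_force: [0.6, -0.3, -0.6]
gripper_width: 0.0334
```

```bash
python3 plan.py 0.449 -0.1313 0.23 78; python3 -c "
from h import *
c=capture('side');crop(c['img'],220,170,360,290,5,'s8.png')"
```

```text
t 9.5 tcp [0.5987 0.0731 0.2814] th 91.77 w 0.0334 F [ 0.6 -0.3 -0.6] j6 -113.7 tilt [ 0.001  0.    -1.   ]
spin rad 0.2404  shift tx ty tz after spin [ 0.0514  0.104  -0.231 ]
```

View pics/s8.png

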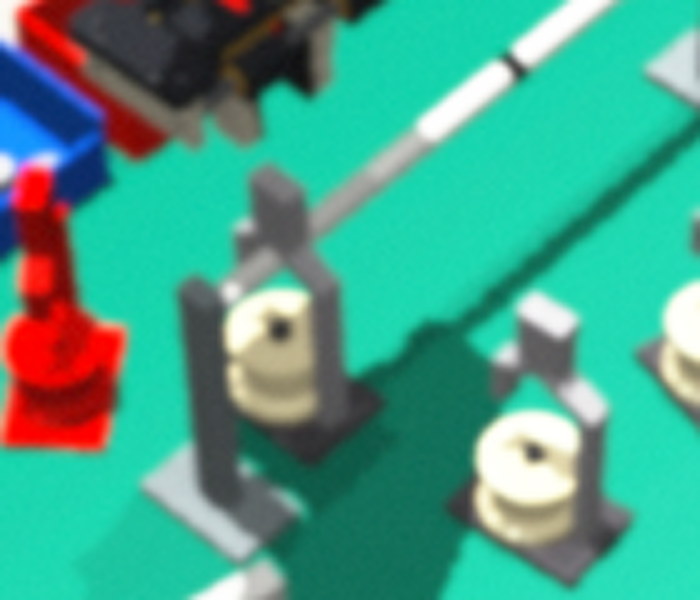

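Hanger3 hangs on the rail, tab at side crop (280,215). Hanger2 is next.

Emit:
{"name": "play_rows", "arguments": {
  "series": [0,0,0,0.12,0,0,0,0.12,0,0.013,-0.0289,0,0,0.013,-0.0289,0,0,0.013,-0.0289,0],
  "jaw": 80
}}

```text
time_s: 9.97
tcp_pos: [0.5419, -0.0042, 0.2798]
eef_rot: [-175.9, 90.0, -97.9]
contact_force: [-0.5, -0.5, 0.1]
gripper_width: 0.0607
```

Emit:
{"name": "play_rows", "arguments": {
  "series": [0,0.013,-0.0289,0,0,0.013,-0.0289,0,0,0.013,-0.0289,0,0,0.013,-0.0289,0,0,0.013,-0.0289,0]
}}

```text
time_s: 10.38
tcp_pos: [0.448, -0.1325, 0.2804]
eef_rot: [-76.1, 89.9, 2.0]
contact_force: [1.3, -1.1, -0.4]
gripper_width: 0.0701
```

Emit:
{"name": "play_rows", "arguments": {
  "series": [0.015,0,0,0,0.02,0,0,0,0.015,0,0,0,0,0,0,0,0,0,0,0]
}}

```text
time_s: 10.8
tcp_pos: [0.4488, -0.1317, 0.2299]
eef_rot: [132.6, 90.0, -149.4]
contact_force: [0.9, 0.1, 0.4]
gripper_width: 0.07
```

```bash
python3 plan.py 0.449 -0.1313 0.147 78; python3 -c "
from h import *
c=capture('side');crop(c['img'],290,130,430,250,5,'s9.png')"
```

```text
t 10.8 tcp [ 0.4488 -0.1317  0.2299] th 78.02 w 0.07 F [0.9 0.1 0.4] j6 -109.9 tilt [-0.001 -0.    -1.   ]
spin rad 0.0003  shift tx ty tz after spin [ 0.0829 -0.0001  0.0004]
```

View pics/s9.png

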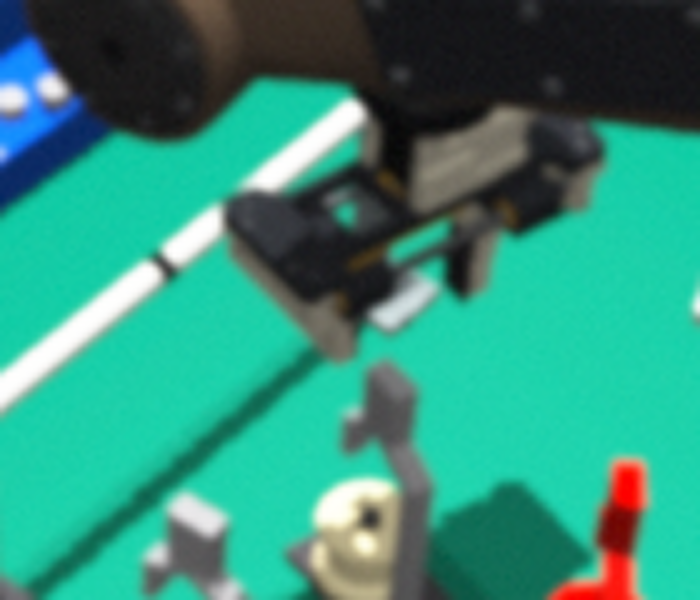

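Emit:
{"name": "play_rows", "arguments": {
  "series": [0.02,0,0,0,0.02,0,0,0,0.02,0,0,0,0.015,0,0,0,0.008,0,0,0],
  "jaw": 60
}}

```text
time_s: 11.27
tcp_pos: [0.4492, -0.1313, 0.1461]
eef_rot: [108.8, 90.0, -173.2]
contact_force: [-0.2, 1.1, -0.0]
gripper_width: 0.0531
```

Emit:
{"name": "play_rows", "arguments": {
  "series": [0,0,0,0,0,0,0,0,0,0,0,0,0,0,0,0,0,0,0,0],
  "jaw": 0
}}

```text
time_s: 11.68
tcp_pos: [0.4496, -0.1315, 0.1475]
eef_rot: [-75.3, 89.9, 2.7]
contact_force: [0.6, -0.2, -0.9]
gripper_width: 0.0248
```

Emit:
{"name": "play_rows", "arguments": {
  "series": [0,0,0,0,0,0,0,0,0,0,0,0,0,0,0,0,0,0,0,0]
}}

```text
time_s: 12.1
tcp_pos: [0.4492, -0.1316, 0.147]
eef_rot: [-99.0, 90.0, -21.0]
contact_force: [-1.1, 0.8, 4.8]
gripper_width: 0.0155
```

```bash
python3 plan.py 0.449 -0.1313 0.242 78
```

```text
t 12.1 tcp [ 0.4492 -0.1316  0.147 ] th 78.02 w 0.0155 F [-1.1  0.8  4.8] j6 -109.9 tilt [ 0.001 -0.    -1.   ]
spin rad 0.0004  shift tx ty tz after spin [-0.095   0.0003  0.0002]
```

Emit:
{"name": "play_rows", "arguments": {
  "series": [-0.01,0,0,0,-0.02,0,0,0,-0.025,0,0,0,-0.025,0,0,0,-0.016,0,0,0]
}}

```text
time_s: 12.52
tcp_pos: [0.4491, -0.1314, 0.2442]
eef_rot: [-68.3, 90.0, 9.7]
contact_force: [1.0, 1.1, -2.2]
gripper_width: 0.0156
```

Emit:
{"name": "play_rows", "arguments": {
  "series": [0,0,0,-0.08,0,0,0,-0.08,0,0,0,-0.08,0,0,0,0,0,0,0,0]
}}

```text
time_s: 12.93
tcp_pos: [0.4485, -0.1313, 0.2419]
eef_rot: [74.0, 89.9, 165.7]
contact_force: [0.1, 0.0, -2.8]
gripper_width: 0.0159
```

```bash
python3 plan.py 0.53 -0.19 0.243 91.76; python3 -c "
from h import *
c=capture('side');crop(c['img'],290,130,430,250,5,'s10.png')"
```

```text
t 12.9333 tcp [ 0.4485 -0.1313  0.2419] th 91.62 w 0.0159 F [ 0.1  0.  -2.8] j6 -96.3 tilt [-0.001  0.    -1.   ]
spin rad -0.0024  shift tx ty tz after spin [-0.0011 -0.0797 -0.0612]
```

View pics/s10.png

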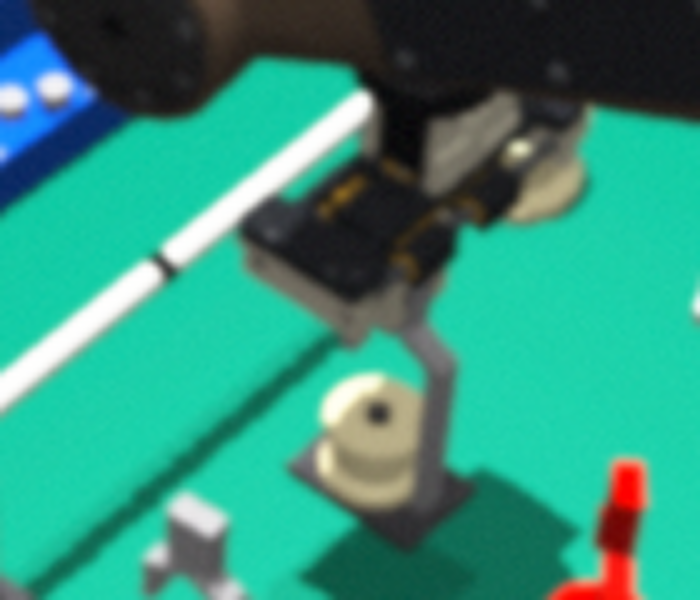

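Hanger2 is lifted clear, with its roller at (370,440). I'll carry it to the loading side.

Emit:
{"name": "play_rows", "arguments": {
  "series": [0,-0.016,-0.0122,0,0,-0.016,-0.0122,0,0,-0.016,-0.0122,0,0,-0.016,-0.0122,0,0,-0.016,-0.0122,0]
}}

```text
time_s: 13.4
tcp_pos: [0.5314, -0.1905, 0.242]
eef_rot: [71.7, 90.0, 163.3]
contact_force: [0.0, 1.0, -2.1]
gripper_width: 0.0161
```

Emit:
{"name": "play_rows", "arguments": {
  "series": [0,-0.02,0,0,0,-0.02,0.001,0,0,-0.02,0.001,0,0,-0.0165,0,0,0,0,0,0]
}}

```text
time_s: 13.82
tcp_pos: [0.6097, -0.1854, 0.2409]
eef_rot: [95.1, 89.9, -173.2]
contact_force: [-0.5, -0.3, -2.5]
gripper_width: 0.0154
```

Emit:
{"name": "play_rows", "arguments": {
  "series": [0,0,0,0,0,0,0,0,0,0,0,0,0,0,0,0,0,0,0,0]
}}

```text
time_s: 14.23
tcp_pos: [0.6068, -0.1857, 0.2429]
eef_rot: [-85.1, 90.0, 6.6]
contact_force: [0.1, -0.2, -3.7]
gripper_width: 0.0161
```

```bash
python3 plan.py 0.6065 -0.19 0.1925 91.76; python3 -c "
from h import *
c=capture('side');crop(c['img'],280,110,420,230,5,'s11.png')"
```

```text
t 14.2333 tcp [ 0.6068 -0.1857  0.2429] th 91.74 w 0.0161 F [ 0.1 -0.2 -3.7] j6 -88.8 tilt [ 0.  0. -1.]
spin rad -0.0003  shift tx ty tz after spin [ 0.0504  0.0004 -0.0043]
```

View pics/s11.png

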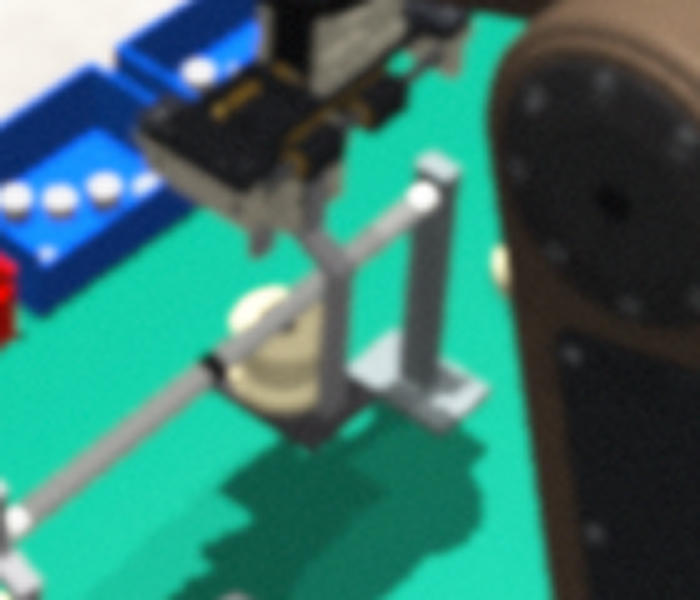

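Emit:
{"name": "play_rows", "arguments": {
  "series": [0.01,0,0,0,0.01,0,0,0,0.01,0,0,0,0.01,0,0,0,0.005,0,0,0]
}}

```text
time_s: 14.7
tcp_pos: [0.6062, -0.1854, 0.1949]
eef_rot: [79.1, 89.8, 170.8]
contact_force: [-0.4, -0.2, -4.0]
gripper_width: 0.0158
```

Emit:
{"name": "play_rows", "arguments": {
  "series": [0.003,0,0,0,0.002,0,0,0,0,0,0,0,0,0,0,0,0,0,0,0]
}}

```text
time_s: 15.12
tcp_pos: [0.6075, -0.1857, 0.1931]
eef_rot: [-105.4, 90.0, -13.7]
contact_force: [0.7, 0.3, -3.2]
gripper_width: 0.0159
```

Emit:
{"name": "play_rows", "arguments": {
  "series": [0,0,0.01,0,0,0,0.02,0,0,0,0.022,0,0,0,0.022,0,0,0,0.022,0]
}}

```text
time_s: 15.53
tcp_pos: [0.6043, -0.0884, 0.193]
eef_rot: [-80.0, 90.0, 11.7]
contact_force: [0.4, -0.1, -2.0]
gripper_width: 0.0155
```

```bash
python3 plan.py 0.6003 0.003 0.192 91.76;python3 -c "
from h import *
c=capture('side');crop(c['img'],220,150,360,270,5,'s12.png')"
```

```text
t 15.5333 tcp [ 0.6043 -0.0884  0.193 ] th 91.75 w 0.0155 F [ 0.4 -0.1 -2. ] j6 -98.2 tilt [ 0.001  0.    -1.   ]
spin rad -0.0003  shift tx ty tz after spin [0.001  0.0011 0.0915]
```

View pics/s12.png

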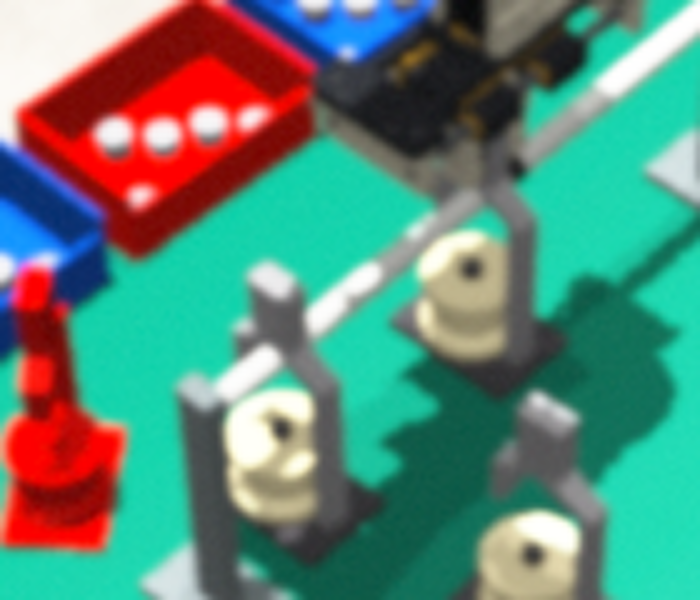

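Emit:
{"name": "play_rows", "arguments": {
  "series": [0,0,0.022,0,0,0,0.022,0,0,0,0.02,0,0,0,0.016,0,0,0,0.01,0]
}}

```text
time_s: 16.0
tcp_pos: [0.6015, 0.0022, 0.1931]
eef_rot: [-63.7, 89.9, 28.1]
contact_force: [-0.2, -0.6, -3.5]
gripper_width: 0.0159
```

Emit:
{"name": "play_rows", "arguments": {
  "series": [0.001,0,0,0,0.001,0,0,0,0,0,0,0,0,0,0,0,0,0,0,0]
}}

```text
time_s: 16.42
tcp_pos: [0.6016, 0.0001, 0.1912]
eef_rot: [-50.1, 90.0, 41.6]
contact_force: [-4.0, 5.0, 4.7]
gripper_width: 0.0156
```

Emit:
{"name": "play_rows", "arguments": {
  "series": [0.001,0,0,0,0,0,0,0,0,0,0,0,0,0,0,0,0,0,0,0]
}}

```text
time_s: 16.83
tcp_pos: [0.6016, 0.0001, 0.1911]
eef_rot: [-69.7, 89.9, 22.1]
contact_force: [-5.7, 5.4, 9.5]
gripper_width: 0.016
```

```bash
python3 plan.py 0.6003 0.003 0.192 91.76;python3 -c "
from h import *
c=capture('side');crop(c['img'],220,150,360,270,5,'s13.png')"
```

```text
t 16.8333 tcp [6.016e-01 1.000e-04 1.911e-01] th 91.75 w 0.016 F [-5.7  5.4  9.5] j6 -106.8 tilt [ 0.001  0.001 -1.   ]
spin rad -0.0002  shift tx ty tz after spin [-0.0009  0.0012  0.003 ]
```

View pics/s13.png

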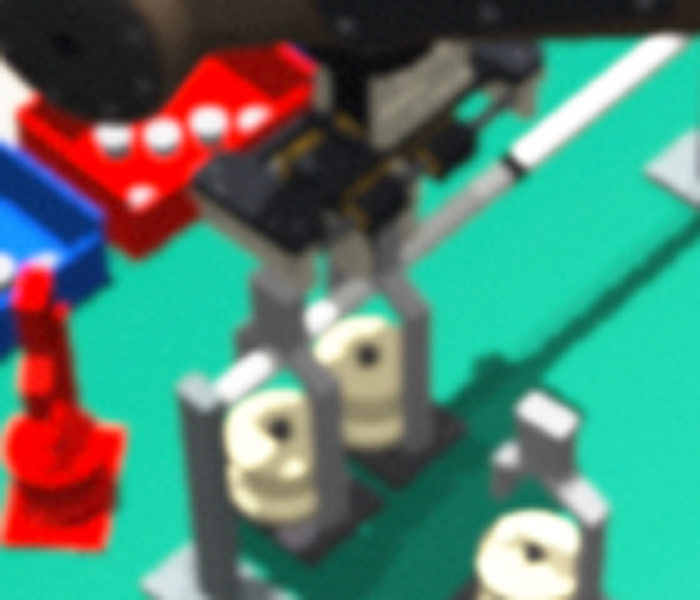

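Emit:
{"name": "play_rows", "arguments": {
  "series": [0,0,0,0,0,0,0,0,0,0,0,0,0,0,0,0,0,0,0,0],
  "jaw": 38
}}

```text
time_s: 17.3
tcp_pos: [0.6015, -0.0001, 0.1893]
eef_rot: [137.0, 90.0, -131.3]
contact_force: [-1.0, 0.4, 0.0]
gripper_width: 0.0325
```

Emit:
{"name": "play_rows", "arguments": {
  "series": [-0.01,0,0,0,-0.02,0,0,0,-0.02,0,0,0,-0.02,0,0,0,-0.02,0,0,0]
}}

```text
time_s: 17.72
tcp_pos: [0.6015, 0.0001, 0.2813]
eef_rot: [-111.7, 90.0, -19.9]
contact_force: [1.3, 0.9, -0.2]
gripper_width: 0.0334
```

```bash
python3 plan.py 0.4595 0.0138 0.23 96.5;python3 -c "
from h import *
c=capture('side');crop(c['img'],220,150,360,270,5,'s14.png')"
```

```text
t 17.7167 tcp [6.015e-01 1.000e-04 2.813e-01] th 91.77 w 0.0334 F [ 1.3  0.9 -0.2] j6 -106.9 tilt [ 0.001 -0.    -1.   ]
spin rad -0.0826  shift tx ty tz after spin [0.0513 0.1396 0.0297]
```

View pics/s14.png

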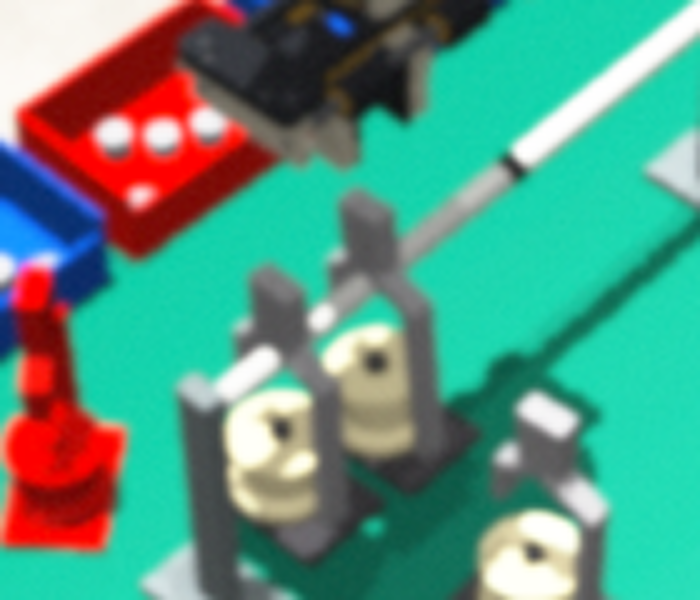

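Two hangers are on the rail, tabs at (280,310) and (370,235). Next is hanger1.

Emit:
{"name": "play_rows", "arguments": {
  "series": [0,0,0,-0.0826,0,0.035,0.0075,0,0,0.035,0.0075,0,0,0.035,0.0075,0,0,0.0346,0.0072,0],
  "jaw": 75
}}

```text
time_s: 18.18
tcp_pos: [0.4581, 0.0138, 0.2796]
eef_rot: [155.2, 90.0, -108.3]
contact_force: [0.2, 0.5, 1.0]
gripper_width: 0.061
```

Emit:
{"name": "play_rows", "arguments": {
  "series": [0.01,0,0,0,0.02,0,0,0,0.02,0,0,0,0,0,0,0,0,0,0,0]
}}

```text
time_s: 18.6
tcp_pos: [0.4592, 0.0138, 0.2298]
eef_rot: [125.3, 89.9, -138.2]
contact_force: [0.4, -0.0, 1.5]
gripper_width: 0.0658
```

```bash
python3 plan.py 0.4595 0.0138 0.147 96.5;python3 -c "
from h import *
c=capture('side');crop(c['img'],260,170,400,290,5,'s15.png')"
```

```text
t 18.6 tcp [0.4592 0.0138 0.2298] th 96.51 w 0.0658 F [ 0.4 -0.   1.5] j6 -109.9 tilt [-0.001 -0.001 -1.   ]
spin rad 0.0002  shift tx ty tz after spin [ 0.0828 -0.0003 -0.    ]
```

View pics/s15.png

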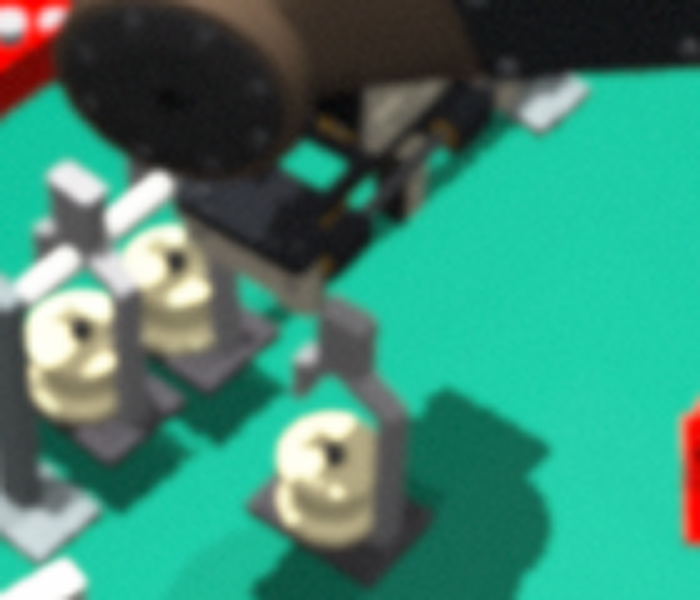

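```bash
python3 -c "
from h import *
t=capture('top');s=capture('side')
print(tri(t,(289,181),s,(227,184)))"
```

```text
(array([0.69662747, 0.11227302, 0.26371546]), np.float64(0.056507580613362654))
```

```bash
python3 -c "
from h import *
c=capture('top');crop(c['img'],230,130,430,280,4,'t16.png');c=capture('side');cv2.imwrite('pics/s16.png',c['img'])"
```

```text
(no output)
```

View pics/t16.png

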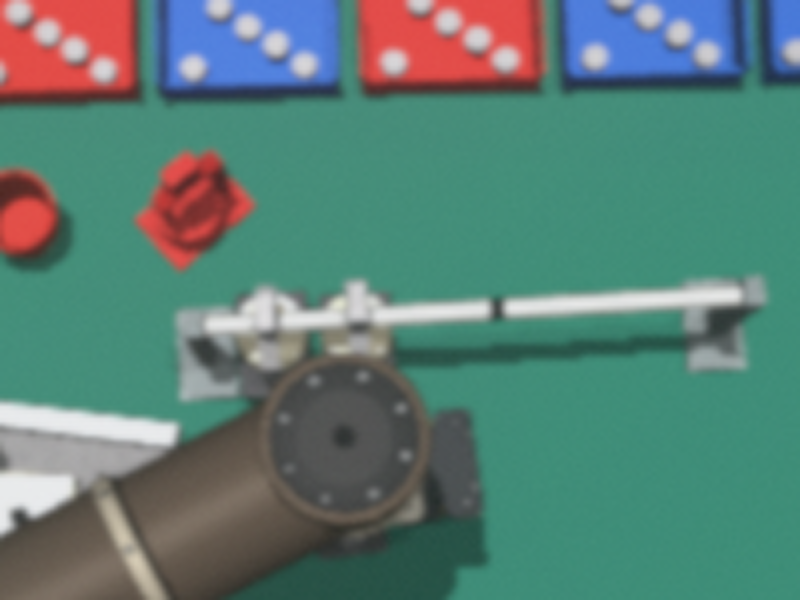

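View pics/s16.png

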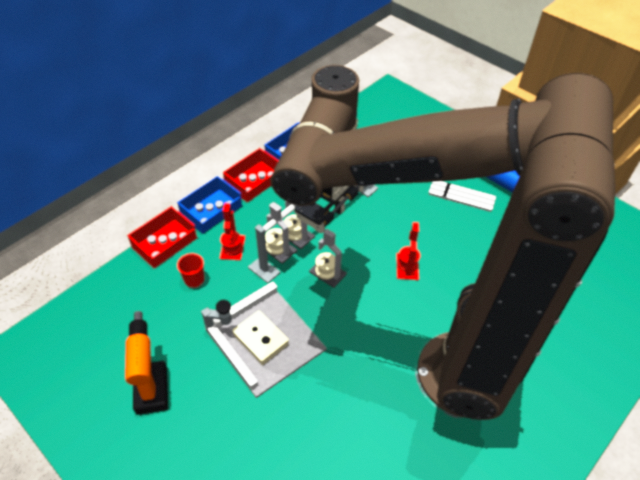

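The wrist stays high above the hung hangers, so I'll descend onto hanger1.

Emit:
{"name": "play_rows", "arguments": {
  "series": [0.02,0,0,0,0.02,0,0,0,0.02,0,0,0,0.015,0,0,0,0.008,0,0,0],
  "jaw": 60
}}

```text
time_s: 19.27
tcp_pos: [0.4589, 0.0138, 0.1453]
eef_rot: [99.7, 89.9, -163.8]
contact_force: [-0.8, -0.2, 0.1]
gripper_width: 0.0527
```

Emit:
{"name": "play_rows", "arguments": {
  "series": [0,0,0,0,0,0,0,0,0,0,0,0,0,0,0,0,0,0,0,0],
  "jaw": 0
}}

```text
time_s: 19.68
tcp_pos: [0.46, 0.0142, 0.1474]
eef_rot: [-74.0, 89.9, 22.5]
contact_force: [0.7, -0.0, -0.2]
gripper_width: 0.0249
```

Emit:
{"name": "play_rows", "arguments": {
  "series": [0,0,0,0,0,0,0,0,0,0,0,0,0,0,0,0,0,0,0,0]
}}

```text
time_s: 20.1
tcp_pos: [0.4596, 0.0139, 0.1469]
eef_rot: [-120.9, 90.0, -24.4]
contact_force: [-0.1, -2.4, 3.9]
gripper_width: 0.0158
```

Emit:
{"name": "play_rows", "arguments": {
  "series": [-0.01,0,0,0,-0.02,0,0,0,-0.025,0,0,0,-0.025,0,0,0,-0.016,0,0,0]
}}

```text
time_s: 20.52
tcp_pos: [0.4596, 0.0142, 0.2443]
eef_rot: [-64.8, 89.9, 31.8]
contact_force: [0.9, 0.9, -2.3]
gripper_width: 0.0155
```

```bash
python3 plan.py 0.475 -0.19 0.243 91.76; python3 -c "
from h import *
c=capture('side');crop(c['img'],260,150,400,270,5,'s17.png')"
```

```text
t 20.5167 tcp [0.4596 0.0142 0.2443] th 96.5 w 0.0155 F [ 0.9  0.9 -2.3] j6 -109.9 tilt [ 0.001  0.001 -1.   ]
spin rad 0.0828  shift tx ty tz after spin [ 0.0013 -0.0091 -0.2046]
```

View pics/s17.png

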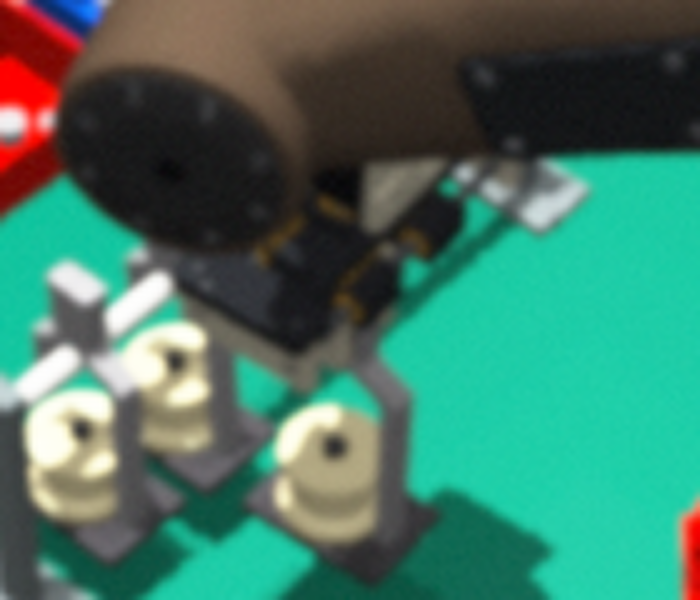

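Emit:
{"name": "play_rows", "arguments": {
  "series": [0,0,0,0.0828,0,-0.001,-0.022,0,0,-0.001,-0.022,0,0,-0.001,-0.022,0,0,-0.001,-0.022,0]
}}

```text
time_s: 20.98
tcp_pos: [0.4655, -0.0744, 0.2415]
eef_rot: [68.9, 89.9, 160.7]
contact_force: [0.2, 0.4, -2.4]
gripper_width: 0.0157
```

Emit:
{"name": "play_rows", "arguments": {
  "series": [0,-0.001,-0.025,0,0,-0.001,-0.025,0,0,-0.001,-0.025,0,0,-0.002,-0.025,0,0,0,-0.0166,0]
}}

```text
time_s: 21.4
tcp_pos: [0.4743, -0.1917, 0.2413]
eef_rot: [72.0, 89.9, 163.7]
contact_force: [1.0, 0.1, -2.6]
gripper_width: 0.016
```

Emit:
{"name": "play_rows", "arguments": {
  "series": [0,-0.02,0,0,0,-0.03,0,0,0,-0.03,0,0,0,-0.03,0.001,0,0,-0.02,0.001,0]
}}

```text
time_s: 21.82
tcp_pos: [0.6064, -0.1839, 0.2406]
eef_rot: [66.4, 89.9, 158.2]
contact_force: [-1.2, -0.9, -2.9]
gripper_width: 0.0159
```

Emit:
{"name": "play_rows", "arguments": {
  "series": [0,0,0,0,0,0,0,0,0,0,0,0,0,0,0,0,0,0,0,0]
}}

```text
time_s: 22.23
tcp_pos: [0.6039, -0.1843, 0.2427]
eef_rot: [-12.5, 90.0, 79.3]
contact_force: [0.4, 0.4, -2.9]
gripper_width: 0.0158
```

```bash
python3 plan.py 0.607 -0.188 0.193 91.76; python3 -c "
from h import *
c=capture('side');crop(c['img'],280,110,420,230,5,'s18.png')"
```

```text
t 22.2333 tcp [ 0.6039 -0.1843  0.2427] th 91.75 w 0.0158 F [ 0.4  0.4 -2.9] j6 -89.0 tilt [ 0.  0. -1.]
spin rad -0.0002  shift tx ty tz after spin [ 0.0497 -0.003  -0.0038]
```

View pics/s18.png

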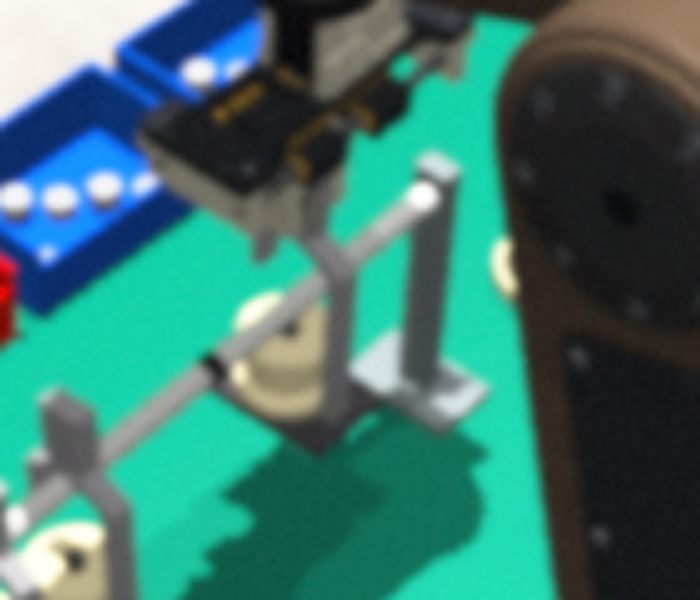

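Emit:
{"name": "play_rows", "arguments": {
  "series": [0.01,-0.0018,0,0,0.01,0,0,0,0.01,0,0,0,0.01,0,0,0,0.005,0,0,0]
}}

```text
time_s: 22.7
tcp_pos: [0.6053, -0.184, 0.195]
eef_rot: [77.9, 89.8, 169.7]
contact_force: [0.6, 0.4, -3.4]
gripper_width: 0.0154
```

Emit:
{"name": "play_rows", "arguments": {
  "series": [0.003,0,0,0,0.0015,0,0,0,0,0,0,0,0,0,0,0,0,0,0,0]
}}

```text
time_s: 23.12
tcp_pos: [0.6067, -0.1842, 0.1936]
eef_rot: [-97.0, 89.9, -5.2]
contact_force: [0.4, 0.6, -2.7]
gripper_width: 0.0158
```

Emit:
{"name": "play_rows", "arguments": {
  "series": [0,0,0.01,0,0,0,0.018,0,0,0,0.02,0,0,0,0.02,0,0,0,0.018,0]
}}

```text
time_s: 23.53
tcp_pos: [0.6038, -0.0969, 0.1935]
eef_rot: [-74.4, 89.9, 17.4]
contact_force: [0.6, 0.0, -2.8]
gripper_width: 0.0159
```

Emit:
{"name": "play_rows", "arguments": {
  "series": [0,0,0.014,0,0,0,0.01,0,0,0,0.004,0,0,0,0,0,0,0,0,0]
}}

```text
time_s: 23.95
tcp_pos: [0.6029, -0.0704, 0.1931]
eef_rot: [-151.0, 90.0, -59.2]
contact_force: [0.6, -0.2, -2.8]
gripper_width: 0.016
```

```bash
python3 plan.py 0.6025 -0.071 0.192 91.76; python3 -c "
from h import *
c=capture('side');crop(c['img'],220,130,360,250,5,'s19.png')"
```

```text
t 23.95 tcp [ 0.6029 -0.0704  0.1931] th 91.77 w 0.016 F [ 0.6 -0.2 -2.8] j6 -100.0 tilt [ 0. -0. -1.]
spin rad 0.0002  shift tx ty tz after spin [ 0.0011  0.0005 -0.0006]
```

View pics/s19.png

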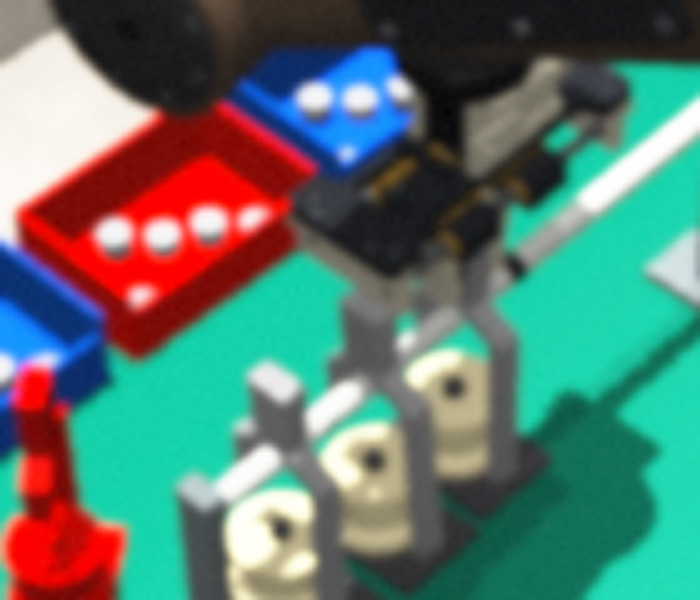

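Emit:
{"name": "play_rows", "arguments": {
  "series": [0.001,0,0,0,0.001,0,0,0,0,0,0,0,0,0,0,0,0,0,0,0]
}}

```text
time_s: 24.42
tcp_pos: [0.6031, -0.0706, 0.1912]
eef_rot: [-115.8, 90.0, -24.1]
contact_force: [1.0, -0.0, -2.4]
gripper_width: 0.0162
```

Emit:
{"name": "play_rows", "arguments": {
  "series": [0.001,0,0,0,0,0,0,0,0,0,0,0,0,0,0,0,0,0,0,0]
}}

```text
time_s: 24.83
tcp_pos: [0.6036, -0.0705, 0.1908]
eef_rot: [-105.3, 89.9, -13.5]
contact_force: [2.6, -2.3, 5.6]
gripper_width: 0.0155
```

Emit:
{"name": "play_rows", "arguments": {
  "series": [0,0,0,0,0,0,0,0,0,0,0,0,0,0,0,0,0,0,0,0],
  "jaw": 38
}}

```text
time_s: 25.25
tcp_pos: [0.6026, -0.0701, 0.1897]
eef_rot: [79.8, 89.9, 171.6]
contact_force: [-0.6, -0.2, -0.3]
gripper_width: 0.0331
```

Emit:
{"name": "play_rows", "arguments": {
  "series": [-0.01,0,0,0,-0.02,0,0,0,-0.02,0,0,0,-0.02,0,0,0,-0.02,0,0,0]
}}

```text
time_s: 25.67
tcp_pos: [0.6028, -0.0703, 0.2818]
eef_rot: [-99.7, 90.0, -7.9]
contact_force: [-0.5, -0.5, 0.8]
gripper_width: 0.0334
```

Emit:
{"name": "play_rows", "arguments": {
  "series": [0,0.03,0,0,0,0.04,0,0,0,0.04,0,0,0,0.04,0,0,0,0.03,0,0]
}}

```text
time_s: 26.08
tcp_pos: [0.4202, -0.0761, 0.2806]
eef_rot: [-40.9, 90.0, 50.9]
contact_force: [-0.5, 0.0, 0.6]
gripper_width: 0.0333
```

```bash
python3 plan.py 0.4 0.1 0.28 90; python3 -c "
from h import *
c=capture('side');crop(c['img'],210,130,360,250,5,'s20.png');cv2.imwrite('pics/s20f.png',c['img']);c=capture('top');crop(c['img'],195,180,425,310,3.4,'t20.png');cv2.imwrite('pics/t20f.png',c['img'])"
```

```text
t 26.0833 tcp [ 0.4202 -0.0761  0.2806] th 91.74 w 0.0333 F [-0.5  0.   0.6] j6 -104.7 tilt [ 0.  0. -1.]
spin rad 0.0303  shift tx ty tz after spin [0.0006 0.0202 0.1761]
```

View pics/s20.png

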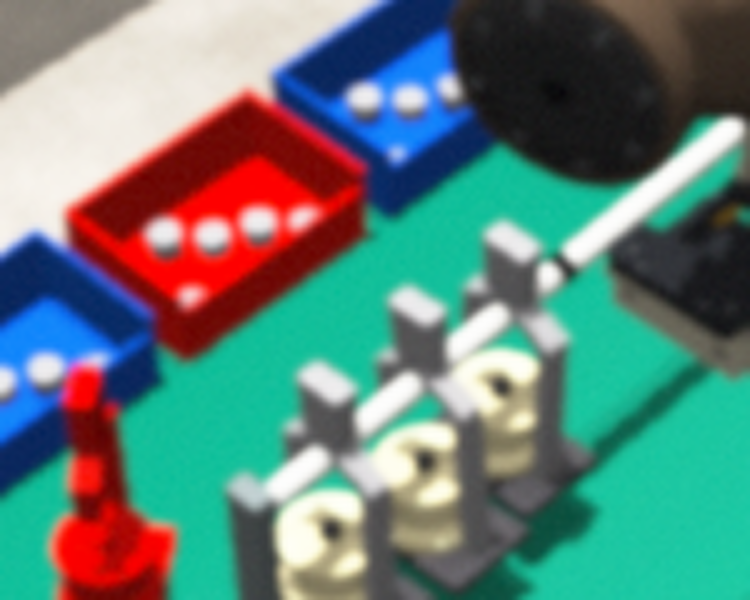

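View pics/t20.png

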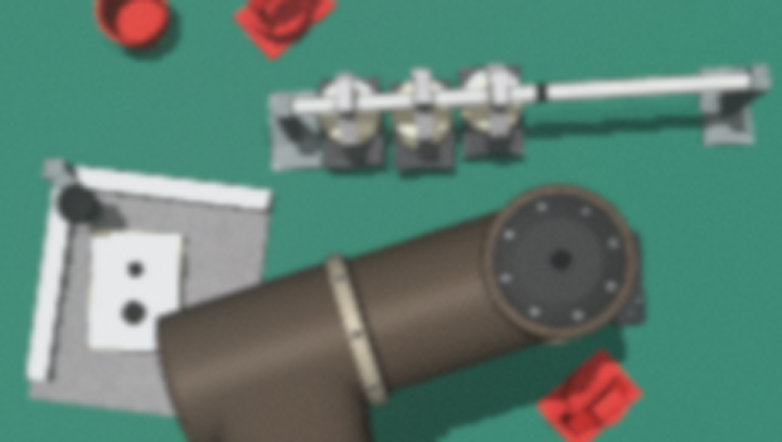

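All three hangers hang past the ring, which sits at side crop (563,265) to the right of the nearest stem. The block is still near top crop (136,290). Now I'll refine the fixture geometry and go to the block.

```bash
cat > fx.py <<'E'
import numpy as np,sys
C=np.array([.5431,.3576]);a=np.radians(-8.6)
ux=np.array([np.cos(a),np.sin(a)]);uy=np.array([-np.sin(a),np.cos(a)])
def w(x,y):return C+x*ux+y*uy
def f(p):d=np.asarray(p)[:2]-C;return np.array([d@ux,d@uy])
if __name__=="__main__": print(w(float(sys.argv[1]),float(sys.argv[2])).round(4))
E
python3 plan.py .45 .2 .25 81.4; python3 fx.py -.2 -.0757
python3 - <<'E'
from h import *
t=capture("top");h=cv2.cvtColor(t["img"],cv2.COLOR_BGR2HSV)
m=((h[...,2]>205)&(h[...,1]<60)).astype(np.uint8);k=np.zeros_like(m);k[246:288,217:250]=1;m&=k
c=max(cv2.findContours(m,0,2)[0],key=cv2.contourArea);r=cv2.minAreaRect(c);print(r)
from fx import f
P=np.array([onz(t,*p,.04) for p in cv2.boxPoints(r)]);print(P.round(4),P.mean(0),[f(p).round(4) for p in P])
E
```

```text
t 26.1833 tcp [ 0.4193 -0.0762  0.2817] th 91.76 w 0.0334 F [2.5 0.8 0.1] j6 -104.6 tilt [ 0.003  0.001 -1.   ]
spin rad 0.1809  shift tx ty tz after spin [0.0317 0.011  0.2776]
[0.334  0.3127]
((233.80152893066406, 265.0722961425781), (25.127920150756836, 34.22500228881836), 3.1798300743103027)
[[0.3774 0.3476 0.04  ]
 [0.4952 0.3401 0.04  ]
 [0.4881 0.2531 0.04  ]
 [0.3704 0.2612 0.04  ]] [0.43278344 0.30047674 0.04      ] [array([-0.1624, -0.0347]), array([-0.0447, -0.0245]), array([-0.0387, -0.1115]), array([-0.1563, -0.1212])]
```

Emit:
{"name": "play_rows", "arguments": {
  "series": [0,0,0,0.09,0,0,0,0.09,0,0.0014,0.0347,0,0,0.0014,0.0347,0,0,0.0014,0.0347,0],
  "jaw": 57
}}

```text
time_s: 26.65
tcp_pos: [0.435, 0.0289, 0.2807]
eef_rot: [-67.6, 90.0, 13.7]
contact_force: [0.5, -0.0, -0.3]
gripper_width: 0.0495
```

Emit:
{"name": "play_rows", "arguments": {
  "series": [0,0.0014,0.0347,0,0,0.0014,0.0347,0,0,0.0014,0.0347,0,0,0.0014,0.0347,0,0,0.0014,0.0347,0]
}}

```text
time_s: 27.07
tcp_pos: [0.4538, 0.2028, 0.2805]
eef_rot: [-65.4, 90.0, 16.0]
contact_force: [1.2, -0.5, 0.2]
gripper_width: 0.0501
```

```bash
python3 plan.py .334 .3127 .1 81.4
```

```text
t 27.0667 tcp [0.4538 0.2028 0.2805] th 81.46 w 0.0501 F [ 1.2 -0.5  0.2] j6 -145.3 tilt [ 0.  0. -1.]
spin rad 0.001  shift tx ty tz after spin [0.1805 0.1348 0.0908]
```

Emit:
{"name": "play_rows", "arguments": {
  "series": [0,0.027,0.018,0,0,0.027,0.018,0,0,0.027,0.018,0,0,0.027,0.018,0,0,0.027,0.018,0]
}}

```text
time_s: 27.48
tcp_pos: [0.3323, 0.3111, 0.2804]
eef_rot: [-100.3, 90.0, -18.8]
contact_force: [0.1, 0.4, -0.5]
gripper_width: 0.0499
```

Emit:
{"name": "play_rows", "arguments": {
  "series": [0.035,0,0,0,0.04,0,0,0,0.04,0,0,0,0.035,0,0,0,0,0,0,0]
}}

```text
time_s: 27.9
tcp_pos: [0.3312, 0.3065, 0.1244]
eef_rot: [157.8, 89.4, -120.8]
contact_force: [-0.7, -1.3, -0.8]
gripper_width: 0.0499
```

```bash
python3 plan.py .334 .3127 .02 81.4;  python3 -c "
from h import *
c=capture('side');crop(c['img'],190,270,340,400,5,'s21.png');c=capture('top');crop(c['img'],195,220,315,310,6,'t21.png')"
```

```text
t 27.9 tcp [0.3312 0.3065 0.1244] th 81.39 w 0.0499 F [-0.7 -1.3 -0.8] j6 -166.4 tilt [-0.005 -0.009 -1.   ]
spin rad -0.0002  shift tx ty tz after spin [ 0.1044 -0.0019  0.0066]
```

View pics/s21.png

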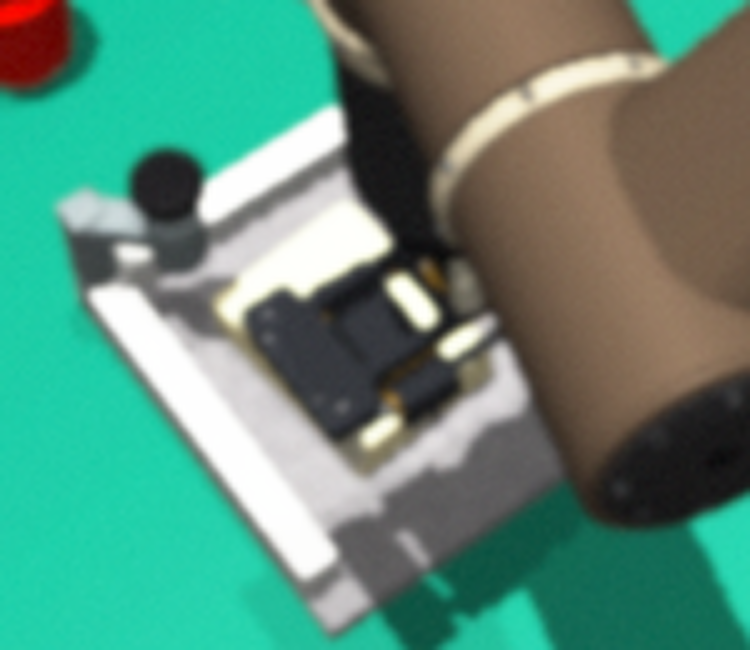

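Emit:
{"name": "play_rows", "arguments": {
  "series": [0.02,0,0,0,0.02,0,0,0,0.02,0,0,0,0.015,0,0,0,0,0,0,0]
}}

```text
time_s: 28.42
tcp_pos: [0.3336, 0.3102, 0.0553]
eef_rot: [-161.5, 90.0, -80.1]
contact_force: [0.1, -0.7, 0.4]
gripper_width: 0.0501
```

```bash
python3 plan.py .334 .3127 .018 81.4
```

```text
t 28.4167 tcp [0.3336 0.3102 0.0553] th 81.43 w 0.0501 F [ 0.1 -0.7  0.4] j6 -166.4 tilt [ 0. -0. -1.]
spin rad 0.0005  shift tx ty tz after spin [0.0373 0.     0.0025]
```

Emit:
{"name": "play_rows", "arguments": {
  "series": [0.012,0,0,0,0.012,0,0.001,0,0.008,0,0.001,0,0.005,0,0,0,0,0,0,0]
}}

```text
time_s: 28.83
tcp_pos: [0.3338, 0.3122, 0.0185]
eef_rot: [-28.9, 90.0, 52.5]
contact_force: [0.3, -0.3, 0.5]
gripper_width: 0.05
```

Emit:
{"name": "play_rows", "arguments": {
  "series": [0,-0.006,0,0,0,-0.006,0,0,0,-0.006,0,0,0,-0.006,0,0,0,-0.006,0,0]
}}

```text
time_s: 29.25
tcp_pos: [0.364, 0.3072, 0.0184]
eef_rot: [-14.6, 90.0, 66.8]
contact_force: [-2.3, 1.9, 0.7]
gripper_width: 0.0498
```

Emit:
{"name": "play_rows", "arguments": {
  "series": [0,-0.005,0,0,0,-0.005,0,0,0,-0.005,0,0,0,-0.005,0,0,0,-0.005,0,0]
}}

```text
time_s: 29.67
tcp_pos: [0.388, 0.3029, 0.018]
eef_rot: [149.9, 90.0, -128.7]
contact_force: [-2.1, -0.5, 2.2]
gripper_width: 0.0501
```

```bash
python3 plan.py .4 .3 .018 81.4;  python3 -c "
from h import *
from fx import f
print(f(get_state()['tcp_pos']))
c=capture('side');crop(c['img'],190,270,340,400,5,'s22.png');c=capture('top');crop(c['img'],195,220,315,310,6,'t22.png')"
```

```text
t 29.6667 tcp [0.388  0.3029 0.018 ] th 81.43 w 0.0501 F [-2.1 -0.5  2.2] j6 -159.5 tilt [-0.    -0.001 -1.   ]
spin rad 0.0005  shift tx ty tz after spin [-0.     -0.0123 -0.0011]
[-0.14513786 -0.07724795]
```

View pics/s22.png

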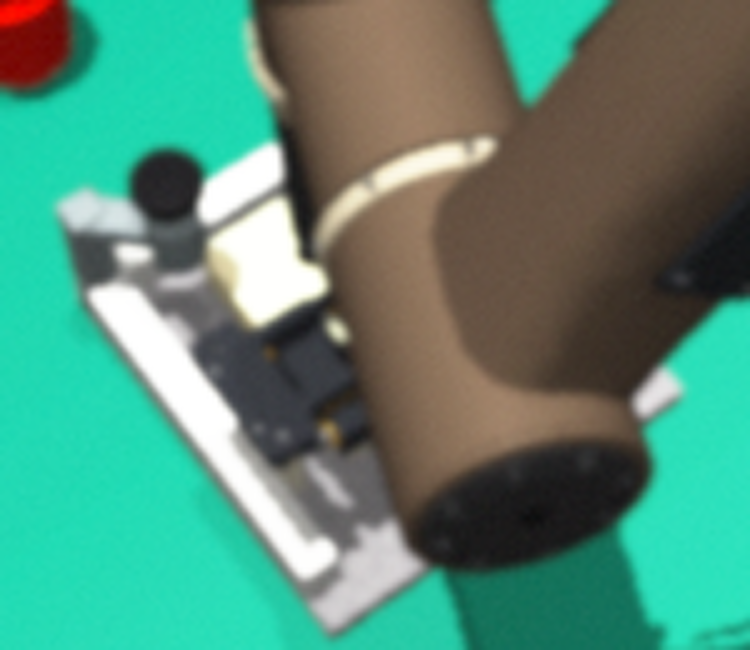

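View pics/t22.png

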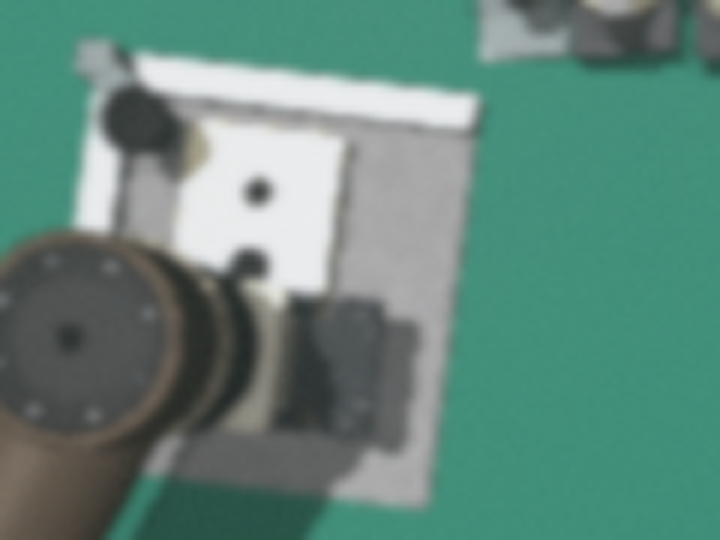

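The block is squared to the fixture and about 13 mm short of the x fence; its far edge in the top crop runs (190,125)–(345,140). I'll continue gently.

Emit:
{"name": "play_rows", "arguments": {
  "series": [0,-0.0025,0,0,0,-0.0025,0,0,0,-0.0025,0,0,0,-0.0025,0,0,0,0,0,0]
}}

```text
time_s: 30.18
tcp_pos: [0.3981, 0.3018, 0.018]
eef_rot: [-137.6, 90.0, -56.2]
contact_force: [-0.9, 0.6, 0.4]
gripper_width: 0.0499
```

Emit:
{"name": "play_rows", "arguments": {
  "series": [0,-0.001,0,0,0,-0.001,0,0,0,-0.001,0,0,0,0,0,0,0,0,0,0]
}}

```text
time_s: 30.6
tcp_pos: [0.4008, 0.3014, 0.0181]
eef_rot: [-48.7, 90.0, 32.8]
contact_force: [-0.1, -0.9, 0.2]
gripper_width: 0.0497
```

Emit:
{"name": "play_rows", "arguments": {
  "series": [0,-0.001,0,0,0,-0.001,0,0,0,0,0,0,0,0,0,0,0,0,0,0]
}}

```text
time_s: 31.02
tcp_pos: [0.4015, 0.3012, 0.0181]
eef_rot: [99.0, 89.9, -179.5]
contact_force: [-10.1, 2.2, 5.8]
gripper_width: 0.0499
```

Emit:
{"name": "play_rows", "arguments": {
  "series": [0,0.01,0,0,0,0.015,0,0,-0.03,0,0,0,-0.03,0,0,0,-0.03,0,0,0]
}}

```text
time_s: 31.43
tcp_pos: [0.3773, 0.3045, 0.109]
eef_rot: [177.7, 89.9, -100.8]
contact_force: [0.3, 0.9, -0.5]
gripper_width: 0.05
```

Emit:
{"name": "play_rows", "arguments": {
  "series": [0,0,0,-0.12,0,0,0,-0.12,0,0,0,-0.12,0,0,0,-0.12,0,0,0,-0.12]
}}

```text
time_s: 31.85
tcp_pos: [0.3777, 0.3048, 0.1083]
eef_rot: [-75.4, 90.0, 40.8]
contact_force: [-0.5, 0.1, 0.9]
gripper_width: 0.05
```

Emit:
{"name": "play_rows", "arguments": {
  "series": [0,0,0,-0.12,0,0,0,-0.12,0,0,0,-0.12,0,0,0,-0.12,0,0,0,-0.12]
}}

```text
time_s: 32.27
tcp_pos: [0.3777, 0.3048, 0.1081]
eef_rot: [-121.5, 90.0, 29.0]
contact_force: [0.2, -1.2, -0.2]
gripper_width: 0.0498
```

Emit:
{"name": "play_rows", "arguments": {
  "series": [0,0,0,-0.12,0,0,0,-0.12,0,0,0,-0.12,0,0,0,0,0,0,0,0]
}}

```text
time_s: 32.68
tcp_pos: [0.3777, 0.3048, 0.1081]
eef_rot: [-140.9, 90.0, 29.7]
contact_force: [-0.0, -0.2, -0.2]
gripper_width: 0.0496
```

```bash
python3 fx.py -.062 -.16; python3 plan.py .458 .2087 .108 171.4;  python3 -c "
from h import *
from fx import f
print(f(get_state()['tcp_pos']))
c=capture('top');crop(c['img'],195,220,315,310,6,'t23.png')"
```

```text
[0.4579 0.2087]
t 32.6833 tcp [0.3777 0.3048 0.1081] th 170.61 w 0.0496 F [-0.  -0.2 -0.2] j6 -71.6 tilt [ 0.  0. -1.]
spin rad -0.0138  shift tx ty tz after spin [ 0.0001  0.083  -0.0937]
[-0.15560248 -0.0769377 ]
```

View pics/t23.png

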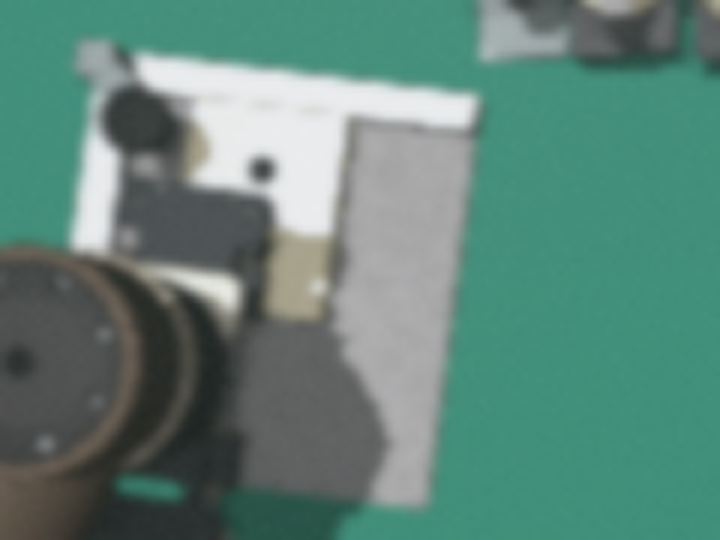

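The block is flush on the x fence; its top edge merges with the fence from (190,100) to (345,115) in the crop. Now to its −y side.

Emit:
{"name": "play_rows", "arguments": {
  "series": [0,0,0,-0.0138,0,0.021,-0.0234,0,0,0.021,-0.0234,0,0,0.021,-0.0234,0,0,0.02,-0.0235,0]
}}

```text
time_s: 33.15
tcp_pos: [0.4591, 0.208, 0.1082]
eef_rot: [-135.0, 90.0, 36.6]
contact_force: [0.5, 0.8, 0.3]
gripper_width: 0.0499
```

Emit:
{"name": "play_rows", "arguments": {
  "series": [0.02,0,0,0,0.02,0,0,0,0.02,0,0,0,0.015,0,0,0,0,0,0,0]
}}

```text
time_s: 33.57
tcp_pos: [0.457, 0.2074, 0.0303]
eef_rot: [50.5, 89.7, -138.0]
contact_force: [-0.5, 0.3, -0.1]
gripper_width: 0.0501
```

```bash
python3 plan.py .458 .2087 .018 171.4;  python3 -c "
from h import *
from fx import f
print(f(get_state()['tcp_pos']))
c=capture('top');crop(c['img'],195,220,315,310,6,'t24.png');c=capture('side');crop(c['img'],190,250,340,380,5,'s24.png')"
```

```text
t 33.5667 tcp [0.457  0.2074 0.0303] th 171.47 w 0.0501 F [-0.5  0.3 -0.1] j6 -55.4 tilt [-0.004 -0.003 -1.   ]
spin rad 0.0012  shift tx ty tz after spin [ 0.0123 -0.0014 -0.0008]
[-0.06266548 -0.16135881]
```

View pics/s24.png

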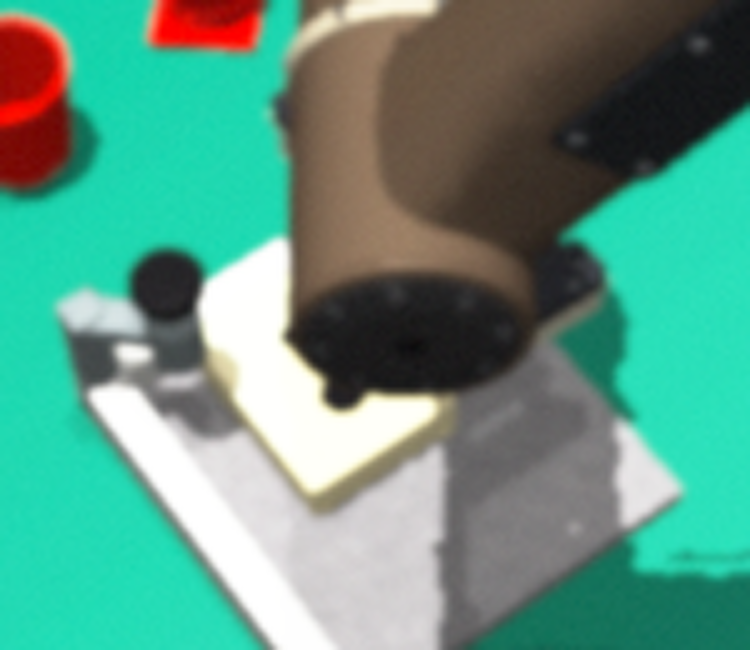

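View pics/t24.png

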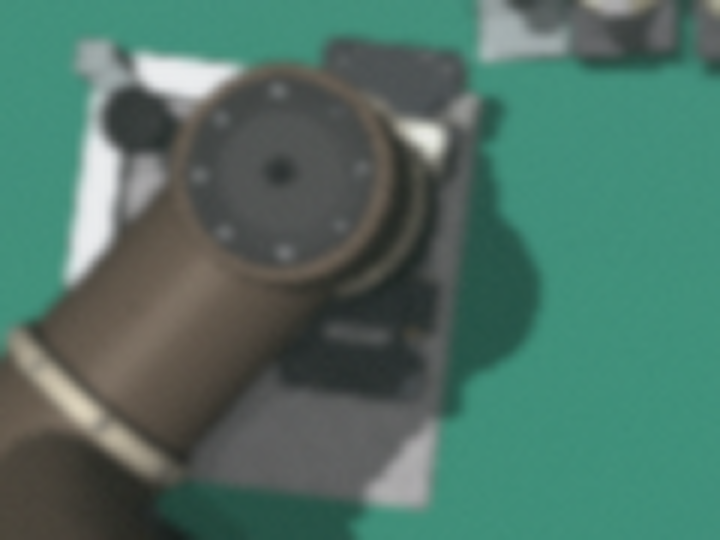

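Emit:
{"name": "play_rows", "arguments": {
  "series": [0.01,0,0,0,0.005,-0.001,0,0,0,-0.006,0,0,0,-0.006,0,0,0,-0.006,0,0]
}}

```text
time_s: 34.08
tcp_pos: [0.4617, 0.2288, 0.0185]
eef_rot: [-132.0, 89.9, 39.6]
contact_force: [0.4, 0.1, -0.6]
gripper_width: 0.05
```

Emit:
{"name": "play_rows", "arguments": {
  "series": [0,-0.005,0,0,0,-0.005,0,0,0,-0.005,0,0,0,-0.005,0,0,0,-0.005,0,0]
}}

```text
time_s: 34.5
tcp_pos: [0.4649, 0.2529, 0.0181]
eef_rot: [63.5, 90.0, -124.9]
contact_force: [-0.7, -2.0, 1.8]
gripper_width: 0.0495
```

Emit:
{"name": "play_rows", "arguments": {
  "series": [0,-0.003,0,0,0,-0.002,0,0,0,-0.002,0,0,0,-0.002,0,0,0,0,0,0]
}}

```text
time_s: 34.92
tcp_pos: [0.4663, 0.2619, 0.018]
eef_rot: [-109.0, 90.0, 62.6]
contact_force: [-0.6, -0.3, -0.4]
gripper_width: 0.0501
```

```bash
python3 plan.py .458 .2087 .018 171.4;  python3 -c "
from h import *
from fx import f
print(f(get_state()['tcp_pos']))
c=capture('side');crop(c['img'],190,250,340,380,5,'s25.png')"
```

```text
t 34.9167 tcp [0.4663 0.2619 0.018 ] th 171.62 w 0.0501 F [-0.6 -0.3 -0.4] j6 -58.7 tilt [ 0.  0. -1.]
spin rad 0.0038  shift tx ty tz after spin [0.     0.0538 0.0003]
[-0.06158238 -0.10611139]
```

View pics/s25.png

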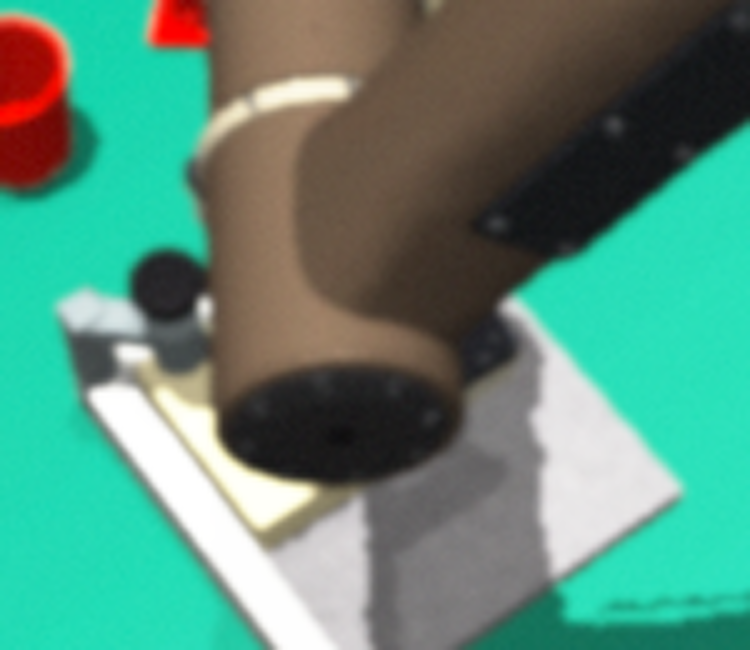

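Emit:
{"name": "play_rows", "arguments": {
  "series": [0,-0.001,0,0,0,-0.001,0,0,0,-0.001,0,0,0,0,0,0,0,0,0,0]
}}

```text
time_s: 35.38
tcp_pos: [0.4667, 0.2646, 0.018]
eef_rot: [-102.0, 90.0, 69.6]
contact_force: [-0.2, -0.7, -0.7]
gripper_width: 0.0501
```

Emit:
{"name": "play_rows", "arguments": {
  "series": [0,-0.001,0,0,0,-0.001,0,0,0,0,0,0,0,0,0,0,0,0,0,0]
}}

```text
time_s: 35.8
tcp_pos: [0.467, 0.2666, 0.0181]
eef_rot: [-113.1, 90.0, 58.5]
contact_force: [-0.8, -0.0, -0.0]
gripper_width: 0.05
```

Emit:
{"name": "play_rows", "arguments": {
  "series": [0,-0.001,0,0,0,-0.001,0,0,0,0,0,0,0,0,0,0,0,0,0,0]
}}

```text
time_s: 36.22
tcp_pos: [0.4671, 0.2679, 0.0181]
eef_rot: [61.3, 90.0, -127.1]
contact_force: [-0.5, -4.2, 3.1]
gripper_width: 0.05
```

Emit:
{"name": "play_rows", "arguments": {
  "series": [0,-0.001,0,0,0,-0.001,0,0,0,0,0,0,0,0,0,0,0,0,0,0]
}}

```text
time_s: 36.63
tcp_pos: [0.4669, 0.2681, 0.0181]
eef_rot: [69.1, 89.8, -119.3]
contact_force: [0.7, -11.1, 6.6]
gripper_width: 0.0498
```

Emit:
{"name": "play_rows", "arguments": {
  "series": [0,0.01,0,0,0,0.02,0,0,-0.03,0.01,0,0,-0.04,0.01,0,0,-0.04,0.02,0,0]
}}

```text
time_s: 37.05
tcp_pos: [0.4579, 0.2029, 0.1264]
eef_rot: [-141.1, 90.0, 30.6]
contact_force: [1.7, 0.5, 0.5]
gripper_width: 0.0498
```

Emit:
{"name": "play_rows", "arguments": {
  "series": [-0.03,0.03,0,0,-0.03,0.03,0,0,-0.01,0.035,0,0,0,0.035,0,0,0,0.03,0,0]
}}

```text
time_s: 37.47
tcp_pos: [0.4346, 0.0444, 0.1957]
eef_rot: [-135.3, 89.7, 36.3]
contact_force: [-0.2, 0.0, -0.1]
gripper_width: 0.0499
```

```bash
python3 plan.py .458 .2087 .018 171.4;  python3 -c "
from h import *
c=capture('top');cv2.imwrite('pics/t26f.png',c['img']);crop(c['img'],195,220,295,310,6,'t26.png');c=capture('side');crop(c['img'],190,270,340,400,5,'s26.png');crop(c['img'],210,130,360,250,5,'s26b.png')"
```

```text
t 37.4667 tcp [0.4346 0.0444 0.1957] th 171.66 w 0.0499 F [-0.2  0.  -0.1] j6 -40.2 tilt [ 0.004  0.003 -1.   ]
spin rad 0.0045  shift tx ty tz after spin [ 0.1777 -0.166   0.0014]
```

View pics/t26.png

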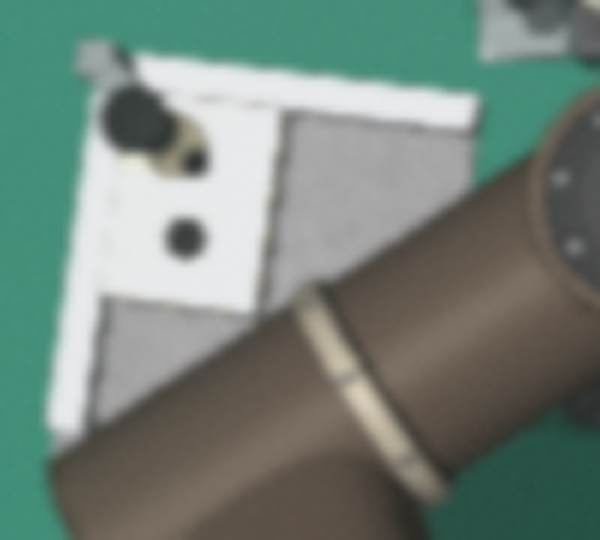

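View pics/s26.png

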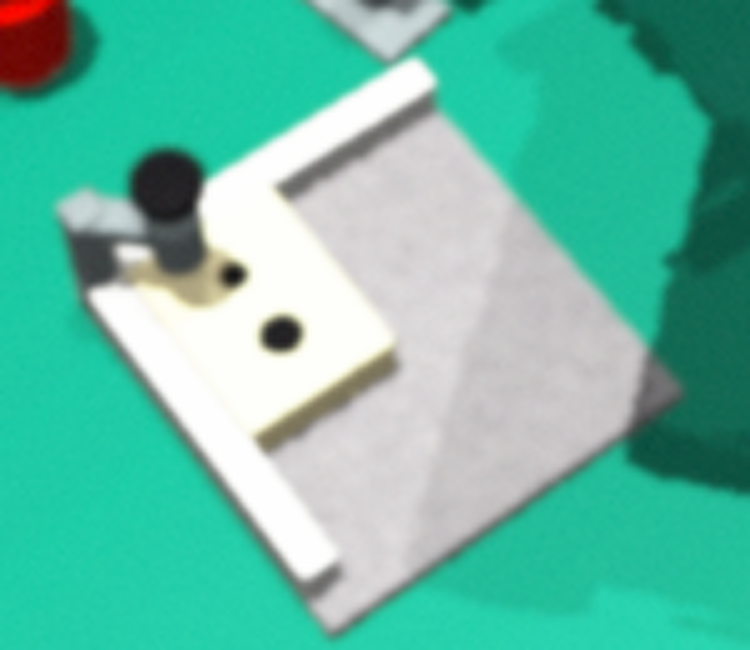

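View pics/s26b.png

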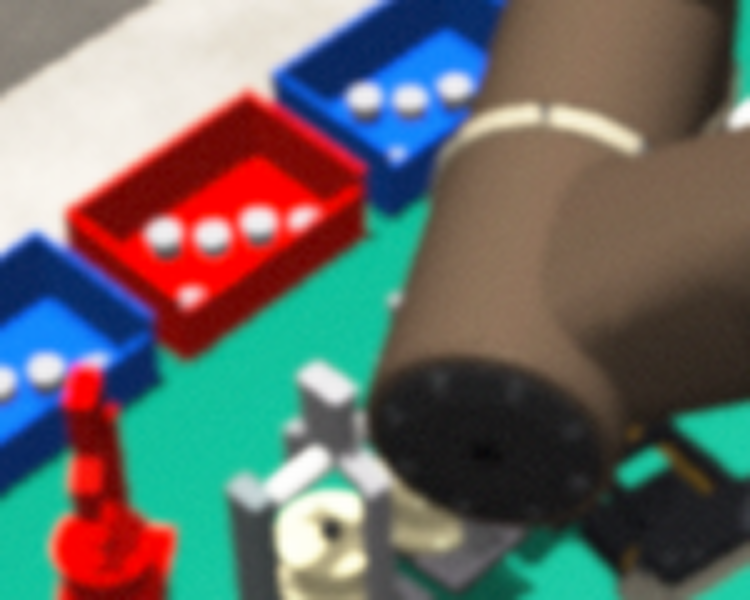

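The block looks home, seated against both fences. The edge slopes deserve a numeric check against the 0.035 rad limit.

```bash
cat > edge.py <<'E'
from h import *
from fx import f
def edge(c,z,p0,p1,half=4,n=40,pol=1):
    """subpixel gradient along normals from p0 to p1 guess; returns world direction fit"""
    g=cv2.cvtColor(c["img"],cv2.COLOR_BGR2GRAY).astype(np.float32)
    p0=np.array(p0,float);p1=np.array(p1,float);d=(p1-p0)/np.linalg.norm(p1-p0);nn=np.array([-d[1],d[0]])
    s=np.arange(-half,half+.01,.25);W=[]
    for t in np.linspace(0,1,n):
        q=p0+(p1-p0)*t; P=q+s[:,None]*nn
        v=cv2.remap(g,P[:,0].astype(np.float32)[None],P[:,1].astype(np.float32)[None],cv2.INTER_CUBIC)[0]
        gr=np.clip(np.gradient(v)*pol,0,None); k=gr.argmax(); w=gr*(abs(np.arange(len(gr))-k)<6)
        if gr[k]>1.5: W.append(onz(c,*(q+nn*(w*s).sum()/w.sum()),z)[:2])
    W=np.array(W,np.float32); vx,vy,x,y=cv2.fitLine(W,cv2.DIST_HUBER,0,.0005,.0005).ravel()
    dd=np.array([vx,vy]); r=(W-[x,y])@np.array([-vy,vx])
    return np.degrees(np.arctan2(vy,vx)),np.array([x,y]),r.std(),len(W)
E
python3 - <<'E'
from edge import *
t=capture("top");s=capture("side")
q=lambda p:(p[0]/6-.4+195,p[1]/6-.4+220)
r=lambda p:(p[0]/5-.4+190,p[1]/5-.4+270)
def both(n,c,z,a,b):
    for pol in(1,-1):
        try:
            e=edge(c,z,a,b,pol=pol);print(n,pol,round(float(e[0]),2),e[1].round(4),"f",f(e[1]).round(4),round(float(e[2]),5),e[3])
        except Exception as x: print(n,pol,x)
both("blk -y T",t,.04,q((282,125)),q((263,300)))
both("blk -x T",t,.04,q((110,299)),q((250,310)))
both("base -y T",t,.01,q((474,150)),q((466,205)))
both("Lfence in T",t,.036,q((103,310)),q((90,395)))
both("Rfence in T",t,.036,q((300,110)),q((460,126)))
both("Rfence out T",t,.036,q((150,55)),q((470,94)))
both("Lfence out T",t,.036,q((86,130)),q((50,420)))
both("blk -y S",s,.04,r((285,200)),r((390,338)))
both("blk -x S",s,.04,r((265,430)),r((390,350)))
both("Lf in S",s,.036,r((270,450)),r((335,545)))
both("Lf out S",s,.036,r((110,325)),r((300,575)))
both("Rf out S",s,.036,r((215,175)),r((410,62)))
both("Rf in S",s,.036,r((285,178)),r((430,90)))
both("base -y S",s,.01,r((445,125)),r((680,388)))
both("base -x S",s,.01,r((350,620)),r((670,400)))
E
```

```text
blk -y T 1 -8.78 [0.4688 0.2817] f [-0.0621 -0.0862] 0.00041 40
blk -y T -1 -8.77 [0.4676 0.2725] f [-0.0619 -0.0954] 0.0004 40
blk -x T 1 82.8 [0.4079 0.3312] f [-0.1297 -0.0463] 0.00068 24
blk -x T -1 81.71 [0.4163 0.3324] f [-0.1216 -0.0439] 0.00025 40
base -y T 1 -8.97 [0.4869 0.1678] f [-0.0271 -0.196 ] 0.00208 40
base -y T -1 OpenCV(4.12.0) /io/opencv/modules/imgproc/src/linefit.cpp:618: error: (-215:Assertion failed) npoints2 >= 0 || npoints3 >= 0 in function 'fitLine'

Lfence in T 1 -9.2 [0.3888 0.3845] f [-0.1566  0.0035] 0.00047 40
Lfence in T -1 -8.69 [0.3861 0.3759] f [-0.158  -0.0054] 0.00037 40
Rfence in T 1 81.84 [0.5127 0.2171] f [-0.0091 -0.1435] 0.00037 40
Rfence in T -1 81.57 [0.5222 0.2268] f [-0.0011 -0.1324] 0.00023 40
Rfence out T 1 81.56 [0.5457 0.2499] f [ 0.0186 -0.1061] 0.00058 40
Rfence out T -1 81.52 [0.5365 0.2763] f [ 0.0056 -0.0813] 0.00032 11
Lfence out T 1 -6.99 [0.417  0.3873] f [-0.1292  0.0105] 0.00055 17
Lfence out T -1 -8.32 [0.4535 0.3958] f [-0.0944  0.0244] 0.00045 40
blk -y S 1 -8.69 [0.4603 0.2781] f [-0.07  -0.091] 0.0004 40
blk -y S -1 62
[... 235 characters left out ...]
40
Lf in S -1 0.62 [0.4066 0.3665] f [-0.1363 -0.0116] 2e-05 3
Lf out S 1 -8.21 [0.428  0.4042] f [-0.1208  0.0288] 0.00018 40
Lf out S -1 -8.4 [0.43   0.3971] f [-0.1177  0.0221] 0.00015 40
Rf out S 1 81.49 [0.544  0.2176] f [ 0.0218 -0.1383] 0.00036 40
Rf out S -1 76.32 [0.5434 0.1637] f [ 0.0293 -0.1916] 0.00053 5
Rf in S 1 81.34 [0.507  0.2126] f [-0.014  -0.1488] 0.00017 40
Rf in S -1 81.49 [0.5186 0.2163] f [-0.0031 -0.1434] 0.00022 40
base -y S 1 -8.57 [0.3921 0.1771] f [-0.1223 -0.2011] 0.00255 40
base -y S -1 66.55 [0.3118 0.1996] f [-0.2051 -0.1908] 0.0 1
base -x S 1 81.52 [0.309 0.327] f [-0.2269 -0.0652] 0.00356 34
base -x S -1 81.58 [0.3116 0.2985] f [-0.2201 -0.093 ] 0.00177 40
```

The edge fits give the block yaw −8.4° to −8.8° against the fences at −8.5° to −8.7°. The offsets are −120.5 mm in x and about −89.7 mm in y, so the block is home within 1 mm. I'll move above the stamp and look at the hangers from there.

```bash
python3 -c "
from h import *
t=capture('top');s=capture('side')
for c,roi in((t,(205,230,232,252)),(s,(212,295,235,316))):
    g=cv2.cvtColor(c['img'],cv2.COLOR_BGR2GRAY);x0,y0,x1,y1=roi;m=(g[y0:y1,x0:x1]<70).astype(np.uint8)
    n,l,st,ce=cv2.connectedComponentsWithStats(m);i=1+st[1:,4].argmax();p=ce[i]+[x0,y0];print(p,st[i],onz(c,*p,.134),onz(c,*p,.128))
"; python3 plan.py .513 .335 .2 171.4
```

```text
[217.83561644 239.76712329] [ 8  5 11 10 73] [0.51296968 0.33693909 0.134     ] [0.51353294 0.33809507 0.128     ]
[222.89375 307.0375 ] [  4   5  14  15 160] [0.51079051 0.34091831 0.134     ] [0.51418927 0.33886574 0.128     ]
t 37.7667 tcp [0.4349 0.0459 0.1944] th 171.63 w 0.05 F [ 0.1  0.5 -0. ] j6 -40.4 tilt [ 0.001  0.001 -1.   ]
spin rad 0.004  shift tx ty tz after spin [-0.0056 -0.2975 -0.034 ]
```

Emit:
{"name": "play_rows", "arguments": {
  "series": [-0.005,-0.03,-0.0034,0,0,-0.033,-0.0037,0,0,-0.033,-0.0037,0,0,-0.033,-0.0037,0,0,-0.033,-0.0037,0],
  "jaw": 0
}}

```text
time_s: 38.18
tcp_pos: [0.4762, 0.2058, 0.199]
eef_rot: [-116.9, 90.0, 54.8]
contact_force: [0.6, -0.4, -0.6]
gripper_width: 0.0222
```

Emit:
{"name": "play_rows", "arguments": {
  "series": [0,-0.033,-0.0037,0,0,-0.033,-0.0037,0,0,-0.033,-0.0037,0,0,-0.033,-0.0037,0,0,0,0,0]
}}

```text
time_s: 38.6
tcp_pos: [0.5108, 0.3376, 0.1976]
eef_rot: [152.5, 90.0, -35.7]
contact_force: [0.7, -0.7, -0.1]
gripper_width: 0.0004
```

Emit:
{"name": "play_rows", "arguments": {
  "series": [0,0,0,0,0,0,0,0,0,0,0,0,0,0,0,0,0,0,0,0]
}}

```text
time_s: 39.02
tcp_pos: [0.5098, 0.3307, 0.1997]
eef_rot: [-119.4, 90.0, 52.2]
contact_force: [-0.3, 0.2, 1.2]
gripper_width: 0.0004
```

```bash
python3 plan.py .5133 .3365 .134 171.4;  python3 -c "
from h import *
c=capture('top');crop(c['img'],265,190,425,260,5,'t27.png');c=capture('side');cv2.imwrite('pics/s27f.png',c['img']);crop(c['img'],240,150,380,270,5,'s27b.png')"
```

```text
t 39.0167 tcp [0.5098 0.3307 0.1997] th 171.58 w 0.0004 F [-0.3  0.2  1.2] j6 -59.8 tilt [ 0.     0.001 -1.   ]
spin rad 0.0032  shift tx ty tz after spin [ 0.0657 -0.0062 -0.0026]
```

View pics/t27.png

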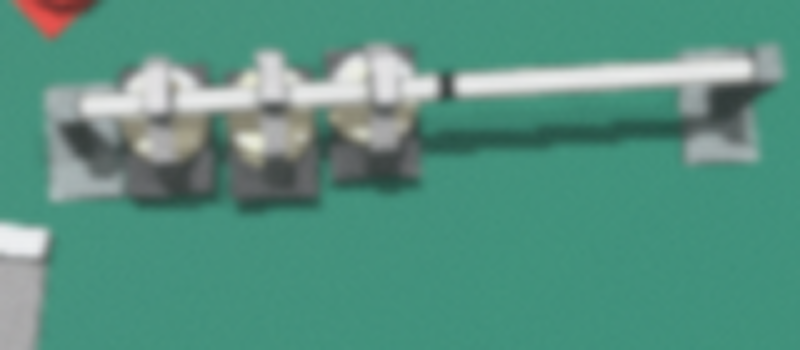

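View pics/s27f.png

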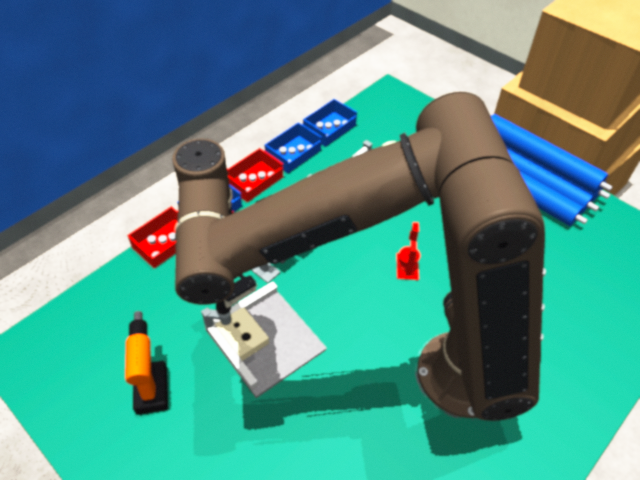

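View pics/s27b.png

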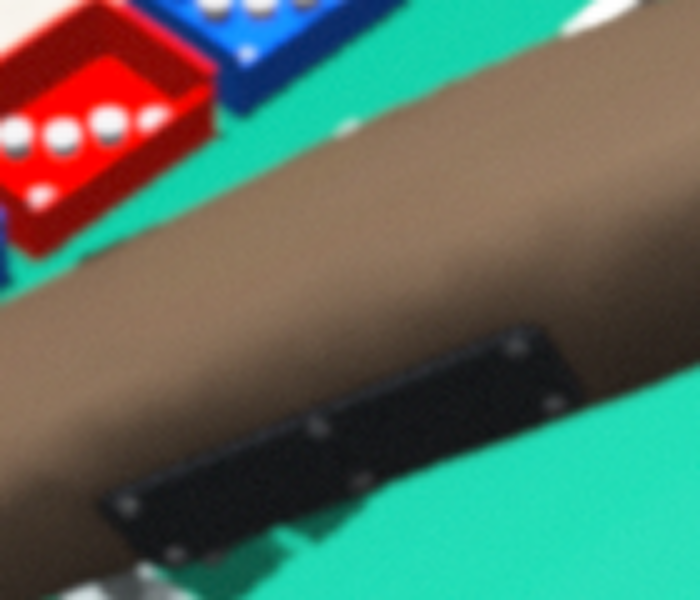

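Run:
```python
from h import *
t=capture("top")
q=lambda p:(p[0]/5-.4+265,p[1]/5-.4+190)
for n,yw,foot,tabtop in(("H3",.0735,(172,199),(158,62)),("H2",.0,(276,204),(270,52)),("H1",-.0705,(378,182),(380,47))):
    xr=.604-.031*(yw+.1105)
    pf=q(foot);pt=q(tabtop)
    for d in (-.15,-.1,-.05,0,.05,.1,.15):
        # tilt d about y: local (lx,lz)-> (lx cos + lz sin, -lx sin+lz cos), pivot seat
        def P(lx,lz): return (xr+lx*np.cos(d)+lz*np.sin(d),yw,.17-lx*np.sin(d)+lz*np.cos(d))
        a=proj(t,P(-.045,-.122));b=proj(t,P(.026,-.01))
        print(n,d,"foot dv",(a[1]-pf[1]).round(2),"tip dv",(b[1]-pt[1]).round(2))
```

```text
H3 -0.15 foot dv -6.2 tip dv 0.33
H3 -0.1 foot dv -4.44 tip dv 0.5
H3 -0.05 foot dv -2.71 tip dv 0.69
H3 0 foot dv -1.01 tip dv 0.9
H3 0.05 foot dv 0.65 tip dv 1.12
H3 0.1 foot dv 2.27 tip dv 1.36
H3 0.15 foot dv 3.85 tip dv 1.62
H2 -0.15 foot dv -8.41 tip dv 1.04
H2 -0.1 foot dv -6.65 tip dv 1.21
H2 -0.05 foot dv -4.92 tip dv 1.4
H2 0 foot dv -3.22 tip dv 1.61
H2 0.05 foot dv -1.56 tip dv 1.84
H2 0.1 foot dv 0.06 tip dv 2.08
H2 0.15 foot dv 1.63 tip dv 2.34
H1 -0.15 foot dv -5.16 tip dv 0.81
H1 -0.1 foot dv -3.4 tip dv 0.98
H1 -0.05 foot dv -1.67 tip dv 1.17
H1 0 foot dv 0.02 tip dv 1.38
H1 0.05 foot dv 1.68 tip dv 1.6
H1 0.1 foot dv 3.29 tip dv 1.85
H1 0.15 foot dv 4.87 tip dv 2.11
```

Run:
```python
from h import *
s=capture("side");t=capture("top")
S=cv2.imread("pics/s20f.png");
q=lambda p:(p[0]/5-.4+210,p[1]/5-.4+130)
T=lambda p:(p[0]/5-.4+265,p[1]/5-.4+190)
for n,a,yw in(("H3",(328,385),.0735),("H2",(418,307),0),("H1",(513,243),-.0705)):
    xr=.604-.031*(yw+.1105);p=onz(s,*q(a),.226);print(n,p.round(4),"dx from rail",(p[0]-xr).round(4),"dy",(p[1]-yw).round(4))
crop(S,225,150,345,265,6,"s28.png")
```

```text
H3 [0.5978 0.0732 0.226 ] dx from rail -0.0005 dy -0.0003
H2 [6.041e-01 3.000e-04 2.260e-01] dx from rail 0.0035 dy 0.0003
H1 [ 0.6011 -0.0701  0.226 ] dx from rail -0.0016 dy 0.0004
```

View pics/s28.png

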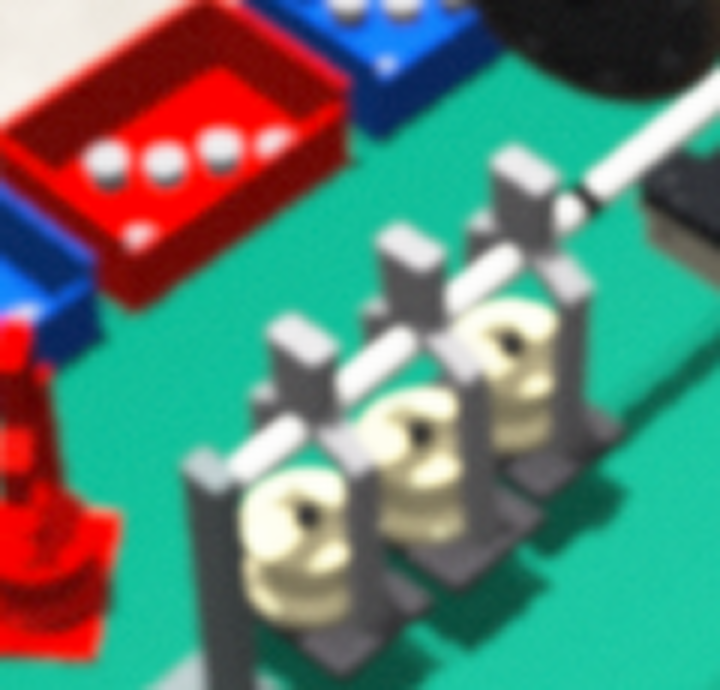

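All three hangers are seated and at rest. Their tilts are about 0.03, 0.09 and 0 rad, and the tab tops are within 4 mm of the rail line. The block is unchanged, so I'll press the stamp.

Emit:
{"name": "play_rows", "arguments": {
  "series": [0.015,-0.0062,-0.0026,0,0.015,0,0,0,0.015,0,0,0,0.01,0,0,0,0,0,0,0]
}}

```text
time_s: 39.68
tcp_pos: [0.5124, 0.336, 0.1419]
eef_rot: [51.3, 89.8, -137.1]
contact_force: [0.4, 0.3, -0.7]
gripper_width: 0.0006
```

Emit:
{"name": "play_rows", "arguments": {
  "series": [0,0,0,0,0,0,0,0,0,0,0,0,0,0,0,0,0,0,0,0]
}}

```text
time_s: 40.1
tcp_pos: [0.5136, 0.3372, 0.145]
eef_rot: [-123.3, 89.9, 48.3]
contact_force: [-0.3, -0.8, 0.3]
gripper_width: 0.0002
```

```bash
python3 plan.py .5133 .3365 .134 171.4;  python3 -c "
from h import *
c=capture('top');crop(c['img'],195,220,295,310,6,'t29.png');c=capture('side');crop(c['img'],190,270,310,380,6,'s29.png')"
```

```text
t 40.1 tcp [0.5136 0.3372 0.145 ] th 171.61 w 0.0002 F [-0.3 -0.8  0.3] j6 -59.9 tilt [ 0.001  0.001 -1.   ]
spin rad 0.0037  shift tx ty tz after spin [0.011  0.0008 0.0002]
```

View pics/s29.png

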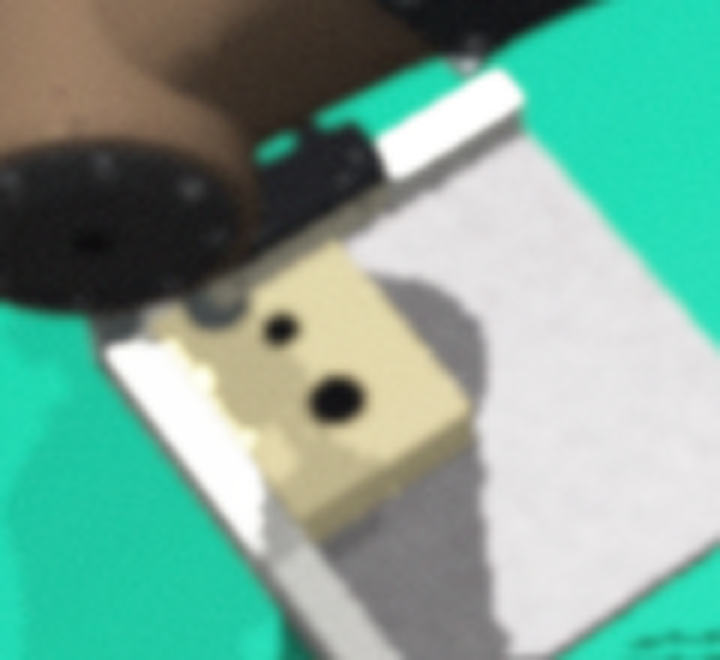

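View pics/t29.png

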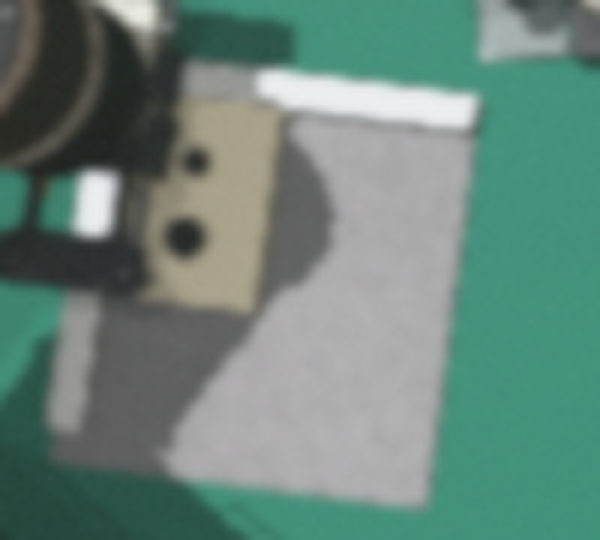

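The block is still home. Pressing down now.

Emit:
{"name": "play_rows", "arguments": {
  "series": [0.005,0.0005,0,0,0.005,0,0,0,0.004,0,0,0,0.003,0,0,0,0,0,0,0]
}}

```text
time_s: 40.62
tcp_pos: [0.5134, 0.3366, 0.1271]
eef_rot: [162.3, 90.0, -26.0]
contact_force: [-2.6, 0.0, 6.8]
gripper_width: 0.0
```

Emit:
{"name": "play_rows", "arguments": {
  "series": [0.002,0,0,0,0.002,0,0,0,0.001,0,0,0,0,0,0,0,0,0,0,0]
}}

```text
time_s: 41.03
tcp_pos: [0.5134, 0.3367, 0.123]
eef_rot: [-159.3, 90.0, 12.3]
contact_force: [-2.9, -1.1, 9.6]
gripper_width: 0.0003
```

Emit:
{"name": "play_rows", "arguments": {
  "series": [0.001,0,0,0,0.001,0,0,0,0,0,0,0,0,0,0,0,0,0,0,0]
}}

```text
time_s: 41.45
tcp_pos: [0.5134, 0.3367, 0.1222]
eef_rot: [-149.4, 89.9, 22.3]
contact_force: [-6.1, -1.3, 17.1]
gripper_width: 0.0005
```

Emit:
{"name": "play_rows", "arguments": {
  "series": [0.001,0,0,0,0,0,0,0,0,0,0,0,0,0,0,0,0,0,0,0]
}}

```text
time_s: 41.87
tcp_pos: [0.5135, 0.3367, 0.1221]
eef_rot: [-148.7, 89.9, 22.9]
contact_force: [-9.0, -3.6, 24.4]
gripper_width: 0.0
```

Emit:
{"name": "play_rows", "arguments": {
  "series": [-0.003,0,0,0,-0.005,0,0,0,-0.01,0,0,0,-0.02,0,0,0,-0.03,0,0,0]
}}

```text
time_s: 42.28
tcp_pos: [0.5118, 0.3352, 0.1851]
eef_rot: [50.3, 89.7, -138.1]
contact_force: [0.7, -0.0, -0.8]
gripper_width: 0.0002
```

Emit:
{"name": "play_rows", "arguments": {
  "series": [-0.03,0.03,0,0,-0.03,0.035,0,0,-0.03,0.035,0,0,-0.03,0.035,0,0,0,0.035,0,0]
}}

```text
time_s: 42.7
tcp_pos: [0.4916, 0.1785, 0.3035]
eef_rot: [-145.6, 89.6, 26.1]
contact_force: [1.5, -0.3, 0.3]
gripper_width: 0.0006
```

Emit:
{"name": "play_rows", "arguments": {
  "series": [0,0.03,0,0,0,0.035,0,0,0,0.035,0,0,0,0.035,0,0,0,0.03,0,0]
}}

```text
time_s: 43.12
tcp_pos: [0.4649, 0.0137, 0.298]
eef_rot: [2.3, 90.0, 173.9]
contact_force: [0.7, 0.1, -0.3]
gripper_width: 0.0007
```

Emit:
{"name": "play_rows", "arguments": {
  "series": [0,0.03,0,0,0,0.035,0,0,0,0.035,0,0,0,0.035,0,0,0,0.03,0,0]
}}

```text
time_s: 43.53
tcp_pos: [0.4409, -0.1494, 0.298]
eef_rot: [-9.9, 90.0, 161.7]
contact_force: [-0.3, 0.7, 0.1]
gripper_width: 0.0008
```

```bash
python3 plan.py .458 .2087 .018 171.4;  python3 -c "
from h import *
c=capture('top');cv2.imwrite('pics/t30f.png',c['img']);c=capture('side');cv2.imwrite('pics/s30f.png',c['img'])"
```

```text
t 43.5333 tcp [ 0.4409 -0.1494  0.298 ] th 171.6 w 0.0008 F [-0.3  0.7  0.1] j6 -14.0 tilt [-0.  0. -1.]
spin rad 0.0035  shift tx ty tz after spin [ 0.28   -0.3566  0.0366]
```

View pics/t30f.png

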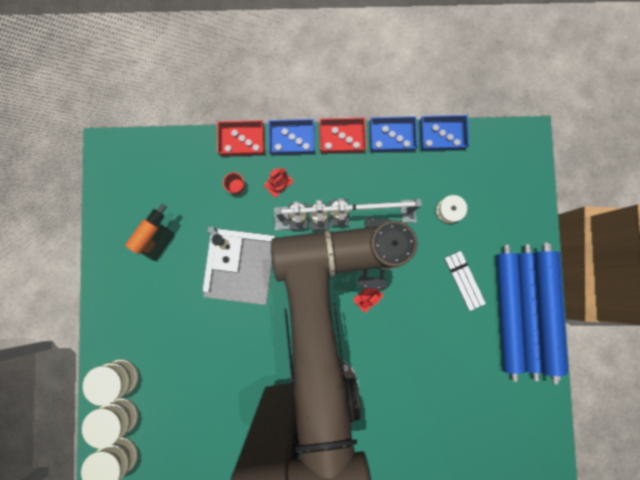

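View pics/s30f.png

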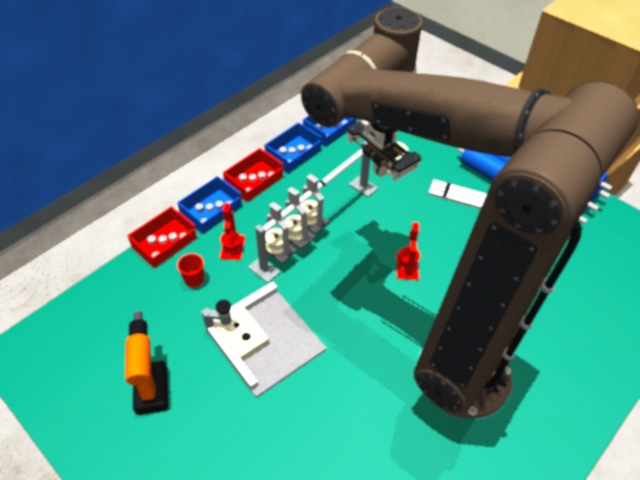

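Run:
```python
from edge import *
t=capture("top");s=capture("side")
q=lambda p:(p[0]/6-.4+195,p[1]/6-.4+220)
r=lambda p:(p[0]/5-.4+190,p[1]/5-.4+270)
def one(n,c,z,a,b,pol):
    e=edge(c,z,a,b,pol=pol);print(n,round(float(e[0]),2),"f",f(e[1]).round(4),e[3])
one("blk -y T",t,.04,q((282,125)),q((263,300)),-1)
one("blk -x T",t,.04,q((110,299)),q((250,310)),-1)
one("Lin T",t,.036,q((103,310)),q((90,395)),-1)
one("Rin T",t,.036,q((300,110)),q((460,126)),-1)
one("blk -y S",s,.04,r((285,200)),r((390,338)),1)
one("blk -x S",s,.04,r((265,430)),r((390,350)),-1)
one("Lin S",s,.036,r((270,450)),r((335,545)),1)
one("Rin S",s,.036,r((285,178)),r((430,90)),-1)
crop(s["img"],190,160,340,270,5,"s31.png");crop(s["img"],190,290,300,380,7,"s31b.png")
# head up check & bystander shift vs start
for n in("top","side"):
    a=cv2.imread(f"pics/{n}0.png");b=(t if n=="top" else s)["img"]
    boxes={"cup":(222,170,248,198),"drill":(125,200,170,258),"spool":(435,192,470,226),"head":(205,232,232,250)} if n=="top" else {"cup":(175,250,208,290),"drill":(120,305,172,415),"head":(212,296,236,318)}
    for k,(x0,y0,x1,y1) in boxes.items():
        A=np.float32(cv2.cvtColor(a[y0:y1,x0:x1],6));B=np.float32(cv2.cvtColor(b[y0:y1,x0:x1],6))
        print(n,k,np.round(cv2.phaseCorrelate(A,B)[0],2))
```

```text
blk -y T -8.56 f [-0.0518 -0.0955] 40
blk -x T 81.33 f [-0.121  -0.0445] 40
Lin T -8.65 f [-0.1553 -0.0055] 40
Rin T 81.79 f [-0.0009 -0.1439] 40
blk -y S -8.67 f [-0.0667 -0.0912] 40
blk -x S 81.51 f [-0.1234 -0.0401] 40
Lin S -8.75 f [-0.1647 -0.0016] 40
Rin S 81.48 f [-0.0034 -0.1434] 40
top cup [ 0.53 -0.06]
top drill [ 0.5  -0.07]
top spool [-0.02 -0.03]
top head [ 0.34 -0.02]
side cup [ 0.04 -0.06]
side drill [-0.02 -0.02]
side head [-0.38 -0.5 ]
```

View pics/s31.png

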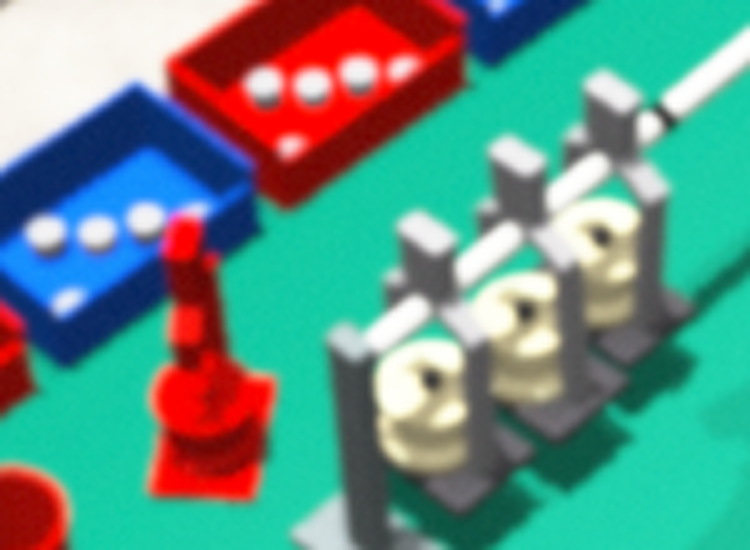

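View pics/s31b.png

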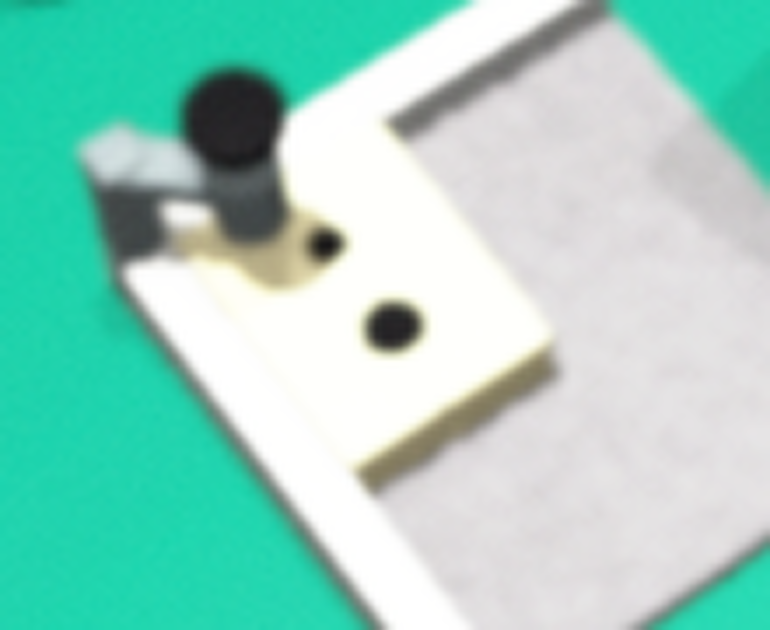

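The block is home in both views, the head is back up and the hangers are unchanged. Nothing was knocked, so I'm handing in.

```bash
python3 -c "
from plant import *
print(close_job()); print(get_state()['time_s'],get_state()['contact_force'].round(1))"
```

```text
the job is handed in; nothing more can be done
None
the job is handed in; nothing more can be done
```

I handed the job in at about 44 s. My checks showed everything in place, but the hand-in reports no verdict.

- **Hangers:** I hooked all three grey/cream hangers on the loading side and slid them past the black ring, one at a time. They sit about 40, 111 and 184 mm past the ring's middle. Tilts read about 0, 0.09 and 0.03 rad against a limit of 0.2, and they looked the same in the last picture. I left the two red look-alikes alone.
- **Block:** I pushed it into the corner against one fence and then the other. After the stamp press, both cameras put it within about 1 mm of home and within 0.5° of square. It was not knocked at any point I looked.
- **Stamp:** I pressed it to its stop, where the tool held at z 0.122 with about 24 N, and then let it up. The last pictures show the head up again.
- **Bystanders:** The cup and drill show at most half a pixel (about 2 mm) of shift between the first and last pictures, and the spare roller none. The bars I only checked by eye.

The one reading that stood out was the middle hanger leaning about 0.09 rad, roughly half the allowed tilt. My position readings scatter by 2–3 mm between the two cameras; no check failed.

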